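# Set up the cap-inspection camera

### The job

Get the cap-inspection camera ready for the yellow-capped bottle: turn the iris ring on the camera's tilted lens until its yellow mark clicks in at the red index line, and slide the yellow-capped bottle along the bench, pushing low down so that it neither tips nor lifts, until it stands against both faces of the V-shaped locator below the lens. Leave the other bottles, the flask and the measuring cylinder where they stand.

Things in the scene. Friction and masses are not known exactly. Their poses are not given: they have to be found in the camera images.
- locator_seat (a point): Where the yellow-capped bottle's upright axis must end, on the bench; +x points into the V of the locator, z up. Place and yaw differ each time. The locator's two 30 mm high upright walls (54 mm long, 10 mm thick, slippery white plastic faces) open at 100 degrees towards -x; the faces stand 31 mm from the point, at 40 degrees either side of +x, and their free ends lie at x +7, y +-41 mm.
- column_top (a point): Top (273 mm up) of the 16 mm steel column that carries the lens; its frame is parallel to locator_seat's. The column stands at x +80, y +95 mm of the seat on a grey base plate (x 32 to 137, y -55 to 125 mm, 14 mm high). A level rod 238 mm up runs from it to the lens clamp. All fixed to the bench.
- lens_front (a point): Middle of the lens's front glass (49 mm wide), the lowest part of the lens, 46 mm to the +y side of the seat and 190 mm up; frame parallel to locator_seat's. From here the fixed barrel rises towards +y in the seat's plane x = 0, leaning 35 degrees from vertical, through a 60 mm wide clamp to the iris ring (110 mm to the +y side, 281 mm up) and the camera above it.
- ring_centre (a point): Centre of the iris ring, a dark knurled collar 54 mm in diameter, 22 mm wide along the barrel. Its z axis is the barrel's axis, up towards the camera, 35 degrees from vertical; x and y turn with the ring. Up the barrel are only a 43 mm collar with the red index and a 29 mm square camera, ending 42 mm from this point; down the barrel it is 41 mm thick as far as the clamp, 41 mm from this point.
- iris_ring (a joint): Turn of the ring, rad, 0 to 2.618 between end stops; grows clockwise as seen from the camera end, looking down the barrel. Clicks every 0.5236 rad (0, 0.52, 1.05, 1.57, 2.09, 2.62), about 0.15 N m to pass one; let go, it springs into the nearest. Thin white marks are other stops; the wide yellow mark meets the red index at 2.094. Starts at one of the lowest three clicks.
- bottle_yellow_centre (a point): The bottle to be inspected: white, yellow cap, 62 mm in diameter, 140 mm tall, 0.2 to 0.42 kg, loose; the point is on its axis half-way up (70 mm). Its straight wall reaches up to about 90 mm. Friction on the bench 0.5 to 0.7: it slides when pushed below about 35 mm, tips when pushed above about 45 mm.
- bottle_red_centre (a point): Another bottle, white with a red cap, 66 mm in diameter, 150 mm tall, loose, not to be moved; the point is half-way up.
- bottle_amber_centre (a point): Another bottle, amber with a black cap, 60 mm in diameter, 125 mm tall, loose, not to be moved; the point is half-way up. The three bottles change places.
- flask_centre (a point): Volumetric flask, 60 mm bulb and thin neck, 198 mm tall, loose, not to be moved; the point is half-way up.
- cylinder_centre (a point): Measuring cylinder with blue foot, 50 x 58 mm, 184 mm tall, loose, not to be moved; the point is half-way up.

How it is judged:
By the outcome, as a careful person would: the job done as asked, in the order asked, and still so for the second after the job is handed in, with the robot touching nothing.
It also fails if it takes over 56 s, if anything falls off the work surface, if the arm or the gripper's body presses on something with over 40 N, if the wrist force passes 120 N, or if a joint passes its speed limit or range.

### The arm

A 6-joint arm with a two-finger parallel gripper is mounted at the origin on a cart in front of the work surface, level with it; the furniture and walls round the work are solid. World frame = base frame: x ahead of the robot, y to its left, z up, the work surface at z = 0. Lengths are in mm, angles in rad, forces in N, time in s.
With the tool pointing down it reaches from about 425 to 925 mm from the base axis. Payload 12.5 kg.
Tool frame: the origin (TCP) lies midway between the tips of the shut fingers; the grasp point (between the pads) lies 19 mm behind it; y points along the fingers, z is the direction in which the jaws open and shut, and the axes are right-handed (so a half turn about y gives the same grasp; the last joint's range is limited). The gripper opens to 85 mm and grips with 20 to 120 N. Pads are 22 mm wide; open, the fingers measure 114 mm over their backs; the gripper's body (76 mm by 85 mm) begins 54 mm behind the grasp point. The pads swing forward as they close: fully open they stand 13 mm farther back than shut.
Start: joints at [1.07, 0.491, 1.559, -0, 1.092, -0.106], TCP at [240.374, 576.945, 231.327] pointing down, gripper open.
Joint ranges: [-3.1, 3.1], [-0.84, 2.19], [0.05, 2.79], [-1.13, 4.28], [0.06, 2.93], [-2.69, 2.69]. Speed limits (rad/s): [2.22, 2.22, 2.79, 3.14, 3.14, 3.14].

### API

Orientations are given as a rotation vector (axis times angle).
In Python, from bench import r, optics, ticket gives the robot as it stands.
- The arm moves only by the tool step_arm, never from a script. Its argument "series" is a list of rows, each a list of 5 numbers: the shift along the tool's x, y, z in m, then the turn about the tool's y in units of 8 degrees (1.0 is 8 degrees), then the finger opening in m, from 0 to 0.0854. In form: [[dx, dy, dz, roll, gripper], ...]. A call has 1 to 12 rows; each row shifts and turns the commanded pose from where the row before left it, along the tool's axes as they then stand; what a row does not reach is not made up. A row lasts 1/10 s, in which the tool goes at most 50 mm and 8.59 degrees, less where a joint would pass 70% of its speed; a pose out of reach is approached as far as the arm can. A call with a gripper value outside its range is refused whole. The fingers move at their own pace and stop on an object; "grip_force" is the grip in N (left out, the last holds). Time passes only in rows, so rows that do not move let the fingers close. It gives the time, the measured TCP pose, the force and the opening at its end, in the units of the state.
- r.get_state(): the state, without advancing time (a new reading comes with each control period).
- optics.grab_frame(name): name is "side" or "top"; returns a dict with "img" (400x640x3 uint8, red, green, blue), "z_map" (400x640 float32, mm along the optical axis (not along the pixel's ray), 0 where there is no reading), "K" (3x3 intrinsics, pixels), "rvec" (rotation vector, rad) and "tvec" (3), from world to camera coordinates, as OpenCV has them. Camera axes: x right, y down, z forward; pixel columns grow to the right and rows downward; lengths in mm; the calibration is good to about 2 mm. A picture is of the moment at which its call begins.
- ticket.close_job(): hands the job in, once; it reports no verdict.
The state is a dict: "time": time; "joint_pos": joint angles; "joint_velocities": joint speeds; "effort": joint torques, N m; "tcp_pos": TCP position; "orientation": TCP orientation; "ft_force": force on the tool from outside, world axes, zero at the start; "torque": the same for the moment, N m; "gripper_width": opening from 0.0 (shut) to 1.0 (fully open).
Only numpy, scipy, OpenCV 4.12 (cv2) and the standard library are available. Lean on these libraries where they do the work, as an engineer would, in place of code of your own. Each camera call takes 0.05 s, during which the arm holds its last target. There are 200 camera calls.

## Working session

There is one attempt and no reset: what is moved stays moved. The work goes in short steps, Python scripts to look and compute and a tool call to move; the robot and the scene stay as the last step left them, time stands still between calls to the robot, and variables do not carry over. Pictures are saved under pics/ and viewed, about 8 in all and at most 12, crops included, and the job is handed in when it is done.

Besides the shell and the picture viewer there is one more tool, called after "Emit:" as name([rows], argument=value, ...), one row to a line, values as JSON. step_arm: Moves the arm, as the interface text tells. Its arguments: {"type":"object","properties":{"series":{"type":"array"},"grip_force":{"type":"number"}},"required":["series"]}

```bash
ls; mkdir -p pics
python3 - <<'E'
from bench import r, optics
import cv2,numpy as np
print(r.get_state())
for n in("side","top"):
    f=optics.grab_frame(n); cv2.imwrite(f"pics/{n}0.png",f["img"][...,::-1]); np.savez(f"{n}0.npz",**f)
    R=cv2.Rodrigues(np.array(f["rvec"],float))[0]; print(n,f["K"],-R.T@np.array(f["tvec"],float).ravel(),R)
E
```

```text
pics
{'time': 0.0, 'joint_pos': array([ 1.07039765e+00,  4.91559878e-01,  1.55946545e+00, -3.07582688e-06,
        1.09169859e+00, -1.05622855e-01]), 'joint_velocities': array([-0.00036194, -0.00059652, -0.00048219, -0.00030616, -0.0008268 ,
        0.00021955]), 'effort': array([ 7.82912757e-04, -6.18449950e+01, -2.61591589e+01, -9.91280922e-05,
        4.08455642e-03, -6.48996138e-05]), 'tcp_pos': array([240.25626434, 576.72420462, 230.72203016]), 'orientation': array([-1.54960363,  0.31000112, -0.30947208]), 'ft_force': array([-0.06161839,  0.46976009, -0.6784417 ]), 'torque': array([ 0.05791933,  0.04751216, -0.03604838]), 'gripper_width': 1.0011970647418962}
side [[409.07593488   0.         334.96462599]
 [  0.         409.07593488 198.86744671]
 [  0.           0.           1.        ]] [ 814.64208881 -511.26555001 1043.97775823] [[ 0.867363    0.49761489  0.00780098]
 [ 0.43165217 -0.7444007  -0.50945461]
 [-0.24770514  0.44524939 -0.86046217]]
top [[361.46582192   0.         317.28571232]
 [  0.         361.46582192 197.55253612]
 [  0.           0.           1.        ]] [ 507.93349296  -51.1595041  1023.80856508] [[ 0.00137931 -0.99955675  0.02973886]
 [-0.99755605 -0.0034528  -0.06978543]
 [ 0.06985718 -0.02956992 -0.99711865]]
```

View pics/side0.png

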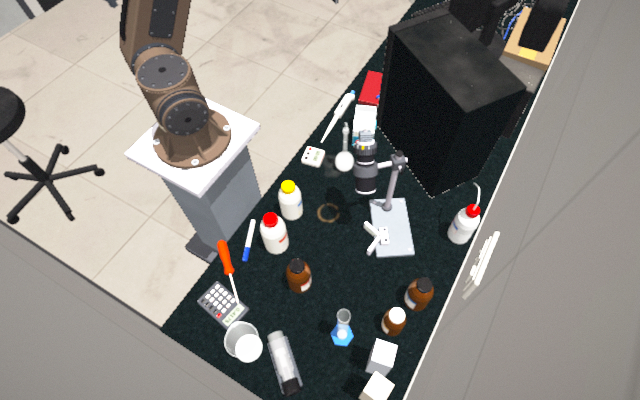

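View pics/top0.png

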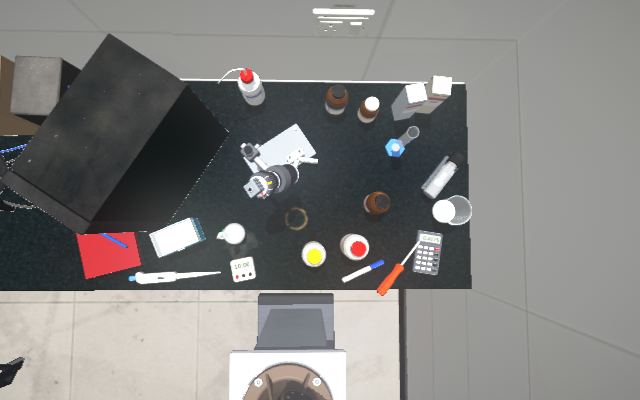

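```bash
cat > h.py <<'E'
import numpy as np,cv2
from scipy.spatial.transform import Rotation as Ro
def load(n):
    return dict(np.load(n+".npz"))
def RT(f): return cv2.Rodrigues(np.array(f["rvec"],float))[0],np.array(f["tvec"],float).ravel()
def w(f,u,v,d=None,z=None):
    R,t=RT(f); ray=np.linalg.inv(f["K"])@[u,v,1]
    if z is not None:
        c=-R.T@t; k=R.T@ray; return c+k*(z-c[2])/k[2]
    if d is None: d=f["z_map"][int(round(v)),int(round(u))]
    return R.T@(ray*d-t)
def cloud(f):
    R,t=RT(f); v,u=np.mgrid[:400,:640]; ray=np.stack([u,v,np.ones_like(u)],-1)@np.linalg.inv(f["K"]).T
    return (ray*f["z_map"][...,None]-t)@R
def px(f,P):
    R,t=RT(f); return cv2.projectPoints(np.array(P,float).reshape(-1,3),np.array(f["rvec"],float),t,f["K"],None)[0].reshape(-1,2)
def crop(f,name,u0,v0,u1,v1,s): 
    cv2.imwrite(f"pics/{name}.png",cv2.resize(f["img"][v0:v1,u0:u1,::-1],None,fx=s,fy=s,interpolation=cv2.INTER_CUBIC))
E
python3 - <<'E'
from h import *
s,t=load("side0"),load("top0")
a=cv2.resize(s["img"][110:270,310:430,::-1],None,fx=3.7,fy=3.7,interpolation=cv2.INTER_CUBIC)
b=cv2.resize(t["img"][110:270,230:320,::-1],None,fx=3.7,fy=3.7,interpolation=cv2.INTER_CUBIC)
cv2.imwrite("pics/c1.png",np.hstack([a,b])); print(a.shape,b.shape)
for n,f,ps in(("top",t,[(313,257),(357,248),(377,204),(395,147),(411,134),(250,150),(297,218),(287,218),(233,233),(243,268),(300,160),(252,90),(336,95),(370,105)]),("side",s,[(288,187),(270,219),(297,266),(344,317),(398,160),(327,213),(319,210),(380,236)])):
    for p in ps: print(n,p,w(f,*p).round())
E
```

```text
(592, 444, 3) (592, 333, 3)
top (313, 257) [425. -67. 140.]
top (357, 248) [ 448. -173.  148.]
top (377, 204) [ 555. -227.  127.]
top (395, 147) [ 716. -294.   49.]
top (411, 134) [ 730. -312.  139.]
top (250, 150) [659.  67. 275.]
top (297, 218) [522. -24.  -0.]
top (287, 218) [521.   4.   2.]
top (233, 233) [481. 140.  74.]
top (243, 268) [384. 123.  16.]
top (300, 160) [682. -32.  26.]
top (252, 90) [849.  90. 109.]
top (336, 95) [ 834. -125.  123.]
top (370, 105) [ 814. -215.  107.]
side (288, 187) [430. -73. 139.]
side (270, 219) [ 448. -180.  152.]
side (297, 266) [ 565. -242.  126.]
side (344, 317) [ 720. -291.  125.]
side (398, 160) [663.  66. 254.]
side (327, 213) [518. -25.   2.]
side (319, 210) [492. -27.  -1.]
side (380, 236) [688. -27.  30.]
```

View pics/c1.png

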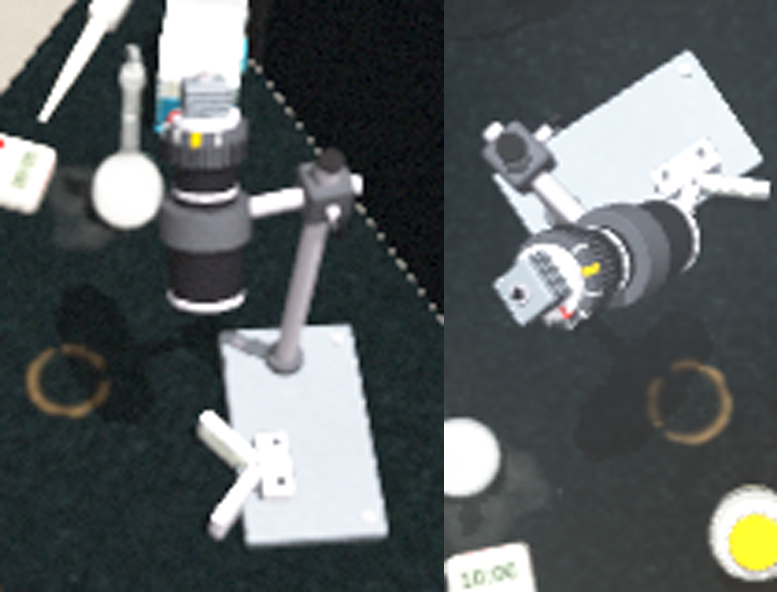

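```bash
cat > fit.py <<'E'
from h import *
from scipy.optimize import least_squares
s,t=load("side0"),load("top0")
print("tool R\n",Ro.from_rotvec([-1.5496,.31,-.30947]).as_matrix().round(3))
for n,f in(("side",s),("top",t)):
    C=cloud(f); m=(abs(C[...,2]-14)<5)&(C[...,0]>560)&(C[...,0]<780)&(C[...,1]>-130)&(C[...,1]<130)
    m&=f["img"].min(-1)>110
    P=C[m][:,:2].astype(np.float32); print(n,m.sum(),cv2.minAreaRect(P),cv2.boxPoints(cv2.minAreaRect(P)).round())
E
python3 fit.py
python3 - <<'E'
from h import *
t=load("top0")
for p in [(295.7,124.1),(315.9,152.4),(244.3,159.5)]: print(w(t,*p,z=14).round(1))
s=load("side0")
for p in [(366.8,223),(368.9,251.9)]: print(w(s,*p,z=30).round(1))
for n,f in(("side",s),("top",t)):
    C=cloud(f); H=cv2.cvtColor(f["img"],cv2.COLOR_RGB2HSV)
    m=(H[...,0]>22)&(H[...,0]<35)&(H[...,1]>150)&(H[...,2]>150)
    k,l,st,ce=cv2.connectedComponentsWithStats(m.astype(np.uint8))
    for i in range(1,k):
        if st[i,4]>3: print(n,ce[i].round(1),st[i,4],np.median(C[l==i],0).round(1),np.ptp(C[l==i],0).round())
    m=((H[...,0]<8)|(H[...,0]>172))&(H[...,1]>140)&(H[...,2]>120)
    k,l,st,ce=cv2.connectedComponentsWithStats(m.astype(np.uint8))
    for i in range(1,k):
        q=np.median(C[l==i],0)
        if q[2]>200: print(n,"red",ce[i].round(1),st[i,4],q.round(1))
    # white bottle bodies & amber
    for nm,(x,y) in dict(y=(427,-70),r=(448,-176),a=(560,-235)).items():
        d=np.hypot(C[...,0]-x,C[...,1]-y)<60; 
        for z0,z1 in((15,88),(110,160)):
            q=C[d&(C[...,2]>z0)&(C[...,2]<z1)]; 
            if len(q): print(n,nm,z0,len(q),q.mean(0).round(),q.min(0).round(),q.max(0).round())
E
```

```text
tool R
 [[ 0.923 -0.001  0.385]
 [-0.385 -0.001  0.923]
 [-0.    -1.    -0.001]]
side 1754 ((687.2174072265625, 18.307266235351562), (127.89945983886719, 181.428955078125), 34.1259880065918) [[583.  58.]
 [685. -93.]
 [791. -21.]
 [689. 129.]]
top 1380 ((712.8721923828125, 27.789016723632812), (116.4289779663086, 199.55422973632812), 12.189697265625) [[635. 113.]
 [677. -82.]
 [791. -57.]
 [749. 138.]]
[787.4 -19.6  14. ]
[706.6 -77.   14. ]
[685.  123.9  14. ]
[638.3  -9.9  30. ]
[683.4 -84.1  30. ]
side [362.5 147.5] 8 [587.7  21.9 302.3] [3. 3. 8.]
side [287.6 186.1] 159 [428.  -72.1 140.2] [ 450.  532. 1046.]
side y 15 284 [440. -88.  53.] [ 404. -102.   15.] [456. -53.  88.]
side y 110 293 [430. -76. 129.] [399. -95. 110.] [451. -46. 144.]
side r 15 287 [ 463. -194.   53.] [ 428. -211.   16.] [ 478. -157.   87.]
side r 110 438 [ 451. -183.  134.] [ 416. -207.  110.] [ 474. -150.  155.]
side a 15 243 [ 576. -257.   56.] [ 534. -271.   15.] [ 590. -222.   88.]
side a 110 208 [ 562. -242.  124.] [ 542. -259.  111.] [ 579. -222.  129.]
top [269.2 182.3] 9 [589.   23.8 303.1] [5. 8. 7.]
top [313.7 256.2] 163 [427.6 -69.6 138.7] [34. 32.  9.]
top red [263. 195.] 1 [563.9  36.8 293.4]
top y 15 31 [454. -66.  51.] [441. -94.  16.] [459. -42.  87.]
top y 110 318 [429. -70. 128.] [403. -95. 110.] [453. -45. 144.]
top r 15 60 [ 459. -152.   57.] [ 428. -172.   18.] [ 479. -144.   88.]
top r 110 442 [ 448. -175.  132.] [ 417. -205.  110.] [ 475. -148.  153.]
top a 15 130 [ 557. -221.   61.] [ 533. -270.   16.] [ 592. -210.   88.]
top a 110 180 [ 562. -239.  124.] [ 545. -259.  110.] [ 581. -222.  128.]
```

```bash
cat >> h.py <<'E'
SEAT=np.array([646.,-56.]); YAW=np.radians(35.5)
def S(p):  # seat frame -> world
    c,s_=np.cos(YAW),np.sin(YAW); p=np.atleast_2d(np.array(p,float)); return np.c_[SEAT[0]+c*p[:,0]-s_*p[:,1],SEAT[1]+s_*p[:,0]+c*p[:,1],p[:,2]]
def ringpt(ang,ax,rad):  # ang deg, ccw seen from camera end, from seat x
    a=np.radians(35); A=np.radians(ang); return S(np.array([0,110,281])+ax*np.array([0,np.sin(a),np.cos(a)])+rad*(np.cos(A)*np.array([1,0,0])+np.sin(A)*np.array([0,np.cos(a),-np.sin(a)])))[0]
E
python3 - <<'E'
from h import *
from scipy.optimize import least_squares
import h
s,t=load("side0"),load("top0")
# registration from plate corners, column top, yellow etc
obs=[(t,(295.7,124.1),(137,-55,14)),(t,(315.9,152.4),(32,-55,14)),(t,(244.3,159.5),(137,125,14)),
 (s,(310+387/3.7,110+535/3.7),(137,-55,14)),(s,(310+248/3.7,110+545/3.7),(32,-55,14)),(s,(310+352/3.7,110+327/3.7),(137,125,14)),
 (t,(230+(511-444)/3.7,110+150/3.7),(80,95,273)),(s,(310+331/3.7,110+163/3.7),(80,95,273)),
 (s,(310+202/3.7,110+413/3.7),(5,44,30)),(s,(310+214/3.7,110+528/3.7),(5,-44,30)),
 (s,(310+206/3.7,110+300/3.7),(0,46,190))]
def res(p):
    h.SEAT=p[:2]; h.YAW=p[2]
    return np.concatenate([px(f,S(m))[0]-u for f,u,m in obs])
o=least_squares(res,[646,-56,.62],loss="soft_l1"); print(o.x[:2],np.degrees(o.x[2])); print(res(o.x).reshape(-1,2).round(1))
for ang in(150,180,210,240,270,300): print(ang,"ring edge top",px(t,ringpt(ang,11,27)).round(1),"side",px(s,ringpt(ang,6,27)).round(1),"collar top",px(t,ringpt(ang,15,21.5)).round(1))
C=cloud(t)
for p in [(112,36),(226,130),(80,228),(120,130),(180,80),(233,233),(246,70)]: print(p,C[p[1],p[0]].round())
a=t["img"][165:215,235:305,::-1]; b=s["img"][125:175,335:405,::-1]
cv2.imwrite("pics/c2.png",cv2.resize(np.vstack([a,b]),None,fx=6,fy=6,interpolation=cv2.INTER_CUBIC))
E
```

```text
[649.30901716 -52.4413703 ] 34.51434683284958
[[ 0.2 -2.1]
 [ 0.9 -0.1]
 [-1.5 -2.3]
 [ 0.7 -0.5]
 [-0.1 -0.4]
 [-1.  -1. ]
 [ 0.1 -1.4]
 [-0.2 -0.7]
 [-1.5  0.8]
 [-0.9 -1.2]
 [-0.3  0.7]]
150 ring edge top [[262.4 198.3]] side [[354.2 144.7]] collar top [[260.8 196.3]]
180 ring edge top [[267.5 196.5]] side [[353.3 146.4]] collar top [[264.9 194.8]]
210 ring edge top [[270.7 191.6]] side [[355.6 148.1]] collar top [[267.4 190.9]]
240 ring edge top [[271. 185.]] side [[360.4 149.1]] collar top [[267.6 185.6]]
270 ring edge top [[268.3 178.5]] side [[366.5 149.2]] collar top [[265.5 180.4]]
300 ring edge top [[263.4 173.9]] side [[372.1 148.4]] collar top [[261.6 176.7]]
(112, 36) [849. 307. 372.]
(226, 130) [759. 168.  51.]
(80, 228) [498. 346. 376.]
(120, 130) [675. 286. 371.]
(180, 80) [768. 181. 373.]
(233, 233) [481. 140.  74.]
(246, 70) [886. 100. 147.]
```

View pics/c2.png

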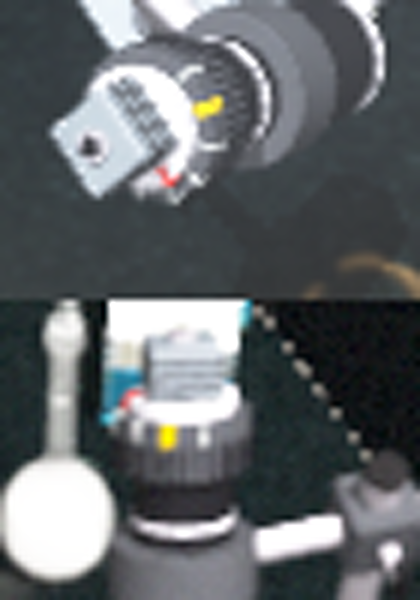

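Emit:
step_arm([
  [0,-0.05,0,0,0.085],
  [0,-0.05,0,0,0.085],
  [0,-0.05,0,0,0.085],
  [0,-0.05,0,0,0.085],
  [0.041,0,-0.028,0,0.085],
  [0.041,0,-0.028,0,0.085],
  [0.041,0,-0.028,0,0.085],
  [0.041,0,-0.028,0,0.085],
  [0.041,0,-0.028,0,0.085],
  [0.041,0,-0.028,0,0.085],
])

```text
time: 1.1
tcp_pos: [403.4, 325.4, 431.2]
orientation: [-1.549, 0.31, -0.309]
ft_force: [1.3, 0.7, -0.3]
gripper_width: 0.997
```

```bash
sed -i 's/^SEAT=.*/SEAT=np.array([649.,-53.]); YAW=np.radians(34.7)/' h.py
cat >> h.py <<'E'
def st(target=None):
    from bench import r
    s=r.get_state(); M=Ro.from_rotvec(s["orientation"]).as_matrix(); p=s["tcp_pos"]
    with open("log.txt","a") as f: f.write(" ".join(map(str,[*s["joint_pos"],*p]))+"\n")
    print("t",round(s["time"],2),"tcp",p.round(1),"yaw",np.degrees(np.arctan2(M[1,2],M[0,2])).round(1),"q",s["joint_pos"].round(2),"F",s["ft_force"].round(1),"T",s["torque"].round(2),"g",round(s["gripper_width"],3))
    if target is not None: print("tool delta mm",(M.T@(np.array(target)-p)).round(1))
    return p,M
E
python3 - <<'E'
from h import *
rc=ringpt(0,0,0); print(rc); st([*rc[:2],400])
E
```

```text
[586.37925242  37.43584451 281.        ]
t 1.1 tcp [403.4 325.4 431.2] yaw 67.4 q [ 0.55  0.19  1.49  0.    1.46 -0.62] F [ 1.3  0.7 -0.3] T [ 0.02 -0.02  0.01] g 0.997
tool delta mm [ 279.6   31.2 -195.5]
```

Emit:
step_arm([
  [0.04,0,-0.028,0,0.085],
  [0.04,0,-0.028,0,0.085],
  [0.04,0,-0.028,0,0.085],
  [0.04,0,-0.028,0,0.085],
  [0.04,0,-0.028,0,0.085],
  [0.04,0,-0.028,0,0.085],
  [0.04,0,-0.028,0,0.085],
  [0,0.03,0,0,0.085],
  [0,0.02,0,0,0.085],
  [0,0,0,0,0.085],
])

```text
time: 2.1
tcp_pos: [585.3, 38.2, 378.4]
orientation: [-1.549, 0.315, -0.306]
ft_force: [0.1, 0.1, 0.6]
gripper_width: 0.998
```

Run:
```python
from h import *
rc=ringpt(0,0,0); st([*rc[:2],266])
from bench import optics
f=optics.grab_frame("side"); np.savez("side1.npz",**f); crop(f,"s1",260,40,460,190,4)
```

```text
t 2.1 tcp [585.3  38.2 378.4] yaw 67.3 q [-0.05  0.33  1.43  0.    1.39 -1.22] F [0.1 0.1 0.6] T [-0.01 -0.02  0.04] g 0.998
tool delta mm [ 1.900e+00  1.124e+02 -1.000e-01]
```

View pics/s1.png

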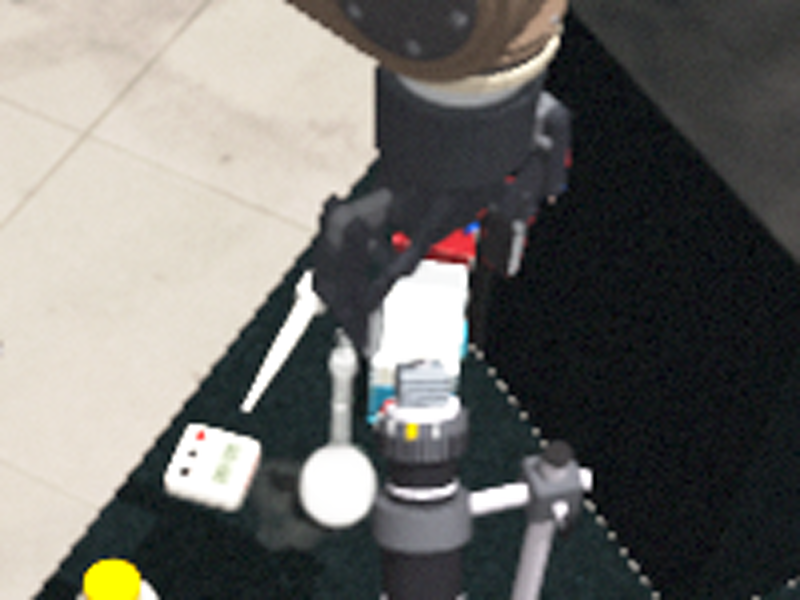

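Emit:
step_arm([
  [0.001,0.02,0,0,0.085],
  [0.001,0.02,0,0,0.085],
  [0,0.02,0,0,0.085],
  [0,0.02,0,0,0.085],
  [0,0.015,0,0,0.085],
  [0,0.01,0,0,0.085],
  [0,0.006,0,0,0.085],
  [0,0,0,0,0.085],
])

```text
time: 2.95
tcp_pos: [587.9, 38.0, 270.5]
orientation: [-1.548, 0.309, -0.31]
ft_force: [-0.1, 0.4, 0.5]
gripper_width: 0.995
```

Run:
```python
from h import *
rc=ringpt(0,0,0); st([*rc[:2],266])
from bench import optics
f=optics.grab_frame("side"); g=optics.grab_frame("top"); 
a=cv2.resize(f["img"][60:180,310:430,::-1],None,fx=3.3,fy=3.3,interpolation=cv2.INTER_CUBIC)
b=cv2.resize(g["img"][110:230,210:330,::-1],None,fx=3.3,fy=3.3,interpolation=cv2.INTER_CUBIC)
cv2.imwrite("pics/s2.png",np.hstack([a,b]))
```

```text
t 2.95 tcp [587.9  38.  270.5] yaw 67.4 q [-0.05  0.4   1.6   0.    1.14 -1.22] F [-0.1  0.4  0.5] T [-0.01  0.02 -0.08] g 0.995
tool delta mm [-1.1  4.5 -1.1]
```

View pics/s2.png

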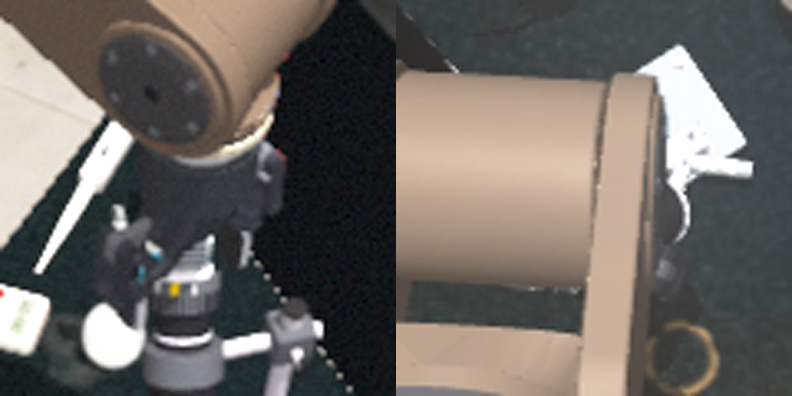

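Emit:
step_arm([
  [-0.001,0.004,-0.001,0,0.085],
  [0,0,0,0,0.05],
  [0,0,0,0,0.04],
  [0,0,0,0,0.04],
  [0,0,0,0,0.04],
  [0,0,0,0,0.04],
], grip_force=30)

```text
time: 3.65
tcp_pos: [587.9, 40.6, 268.1]
orientation: [-1.542, 0.305, -0.312]
ft_force: [4.8, 20.7, 9.0]
gripper_width: 0.643
```

Run:
```python
from h import *
st()
```

```text
t 3.65 tcp [587.9  40.6 268.1] yaw 67.4 q [-0.05  0.4   1.61  0.01  1.13 -1.23] F [ 4.8 20.7  9. ] T [ 3.81 -0.9   0.2 ] g 0.643
```

Emit:
step_arm([
  [0,0,0.003,0,0.04],
  [0,0,0,0,0.04],
])

```text
time: 3.85
tcp_pos: [588.0, 40.9, 268.0]
orientation: [-1.547, 0.307, -0.311]
ft_force: [-3.5, 3.6, 10.5]
gripper_width: 0.643
```

Run:
```python
from h import *
st()
```

```text
t 3.85 tcp [588.   40.9 268. ] yaw 67.4 q [-0.04  0.4   1.6   0.    1.13 -1.22] F [-3.5  3.6 10.5] T [1.02 0.28 0.26] g 0.643
```

Centred. Now the first stroke.

Emit:
step_arm([
  [0,0,0,1,0.04],
  [0,0,0,1,0.04],
  [0,0,0,1,0.04],
  [0,0,0,1,0.04],
])

```text
time: 4.25
tcp_pos: [587.5, 39.7, 266.6]
orientation: [-1.439, 0.747, -0.748]
ft_force: [-4.3, -2.8, 1.9]
gripper_width: 0.619
```

Run:
```python
from h import *
st()
```

```text
t 4.25 tcp [587.5  39.7 266.6] yaw 35.1 q [-0.04  0.41  1.6  -0.    1.13 -0.66] F [-4.3 -2.8  1.9] T [-0.45  0.78  0.54] g 0.619
```

Emit:
step_arm([
  [0,0,0,1,0.04],
  [0,0,0,1,0.04],
  [0,0,0,1,0.04],
  [0,0,0,1,0.04],
  [0,0,0,0,0.04],
])

```text
time: 4.75
tcp_pos: [586.7, 39.2, 267.1]
orientation: [-1.236, 1.17, -1.17]
ft_force: [-9.4, -6.3, 7.5]
gripper_width: 0.622
```

```bash
cat > look.py <<'E'
import sys
from h import *
from bench import optics
n=sys.argv[1]
st()
for c,t in(("side",(352,130,380,160)),("top",(255,170,280,205))):
    f=optics.grab_frame(c); np.savez(f"{c}_{n}.npz",**f)
    C=cloud(f); H=cv2.cvtColor(f["img"],cv2.COLOR_RGB2HSV)
    m=(H[...,0]>22)&(H[...,0]<35)&(H[...,1]>120)&(H[...,2]>120)&(C[...,2]>250)&(C[...,2]<330)
    v,u=np.nonzero(m)
    a=np.radians(35); e=np.array([0,np.cos(a),-np.sin(a)])
    cs,sn=np.cos(YAW),np.sin(YAW)
    if len(u):
        d=C[m].mean(0)-ringpt(0,0,0); x=cs*d[0]+sn*d[1]; y=-sn*d[0]+cs*d[1]
        p2=np.array([x,y,d[2]])@e; best=min(range(0,360,2),key=lambda A:np.hypot(*(px(f,ringpt(A,9,27))[0]-[u.mean(),v.mean()])))
        print(c,"yellow px",u.mean().round(1),v.mean().round(1),len(u),"ang",np.degrees(np.arctan2(p2,x)).round()%360,"proj",best)
E
python3 look.py a
```

```text
t 4.75 tcp [586.7  39.2 267.1] yaw 3.1 q [-0.05  0.4   1.61 -0.    1.13 -0.1 ] F [-9.4 -6.3  7.5] T [-0.92  1.12 -0.49] g 0.622
side yellow px 356.8 146.1 8 ang 218.0 proj 220
```

Emit:
step_arm([
  [0,0,0,0,0.085],
  [0,0,0,0,0.085],
  [0,0,0,0,0.085],
  [0,0,0,-1,0.085],
  [0,0,0,-1,0.085],
  [0,0,0,-1,0.085],
  [0,0,0,-1,0.085],
  [0,0,0,-1,0.085],
  [0,0,0,-1,0.085],
  [0,0,0,-1,0.085],
  [0,0,0,-1,0.085],
  [0,0,0,0,0.085],
])

```text
time: 6.05
tcp_pos: [587.7, 40.2, 266.3]
orientation: [-1.549, 0.308, -0.308]
ft_force: [0.5, 0.3, 0.3]
gripper_width: 0.995
```

```bash
python3 look.py b
```

```text
t 6.05 tcp [587.7  40.2 266.3] yaw 67.5 q [-0.04  0.41  1.6   0.    1.13 -1.22] F [0.5 0.3 0.3] T [ 0.01 -0.03  0.05] g 0.995
```

Emit:
step_arm([
  [0,0,0,0,0.04],
  [0,0,0,0,0.04],
  [0,0,0,0,0.04],
  [0,0,0,0,0.04],
  [0,0,0,1,0.04],
  [0,0,0,1,0.04],
  [0,0,0,1,0.04],
  [0,0,0,1,0.04],
  [0,0,0,1,0.04],
  [0,0,0,1,0.04],
  [0,0,0,1,0.04],
  [0,0,0,1,0.04],
], grip_force=40)

```text
time: 7.35
tcp_pos: [586.4, 39.9, 267.4]
orientation: [-1.236, 1.171, -1.169]
ft_force: [-10.4, -2.3, 11.1]
gripper_width: 0.618
```

```bash
python3 look.py c
```

```text
t 7.35 tcp [586.4  39.9 267.4] yaw 3.1 q [-0.04  0.4   1.61 -0.    1.13 -0.1 ] F [-10.4  -2.3  11.1] T [-0.26  2.09  0.71] g 0.618
side yellow px 354.0 143.0 1 ang 181.0 proj 146
```

Emit:
step_arm([
  [0,0,0,0,0.085],
  [0,0,0,0,0.085],
  [0,0,0,0,0.085],
])

```text
time: 7.75
tcp_pos: [587.8, 40.1, 266.2]
orientation: [-1.236, 1.166, -1.166]
ft_force: [0.5, 0.2, -0.1]
gripper_width: 0.998
```

```bash
python3 look.py d
python3 - <<'E'
from h import *
a=load("side_c")["img"][110:170,330:400,::-1];b=load("side_d")["img"][110:170,330:400,::-1]
cv2.imwrite("pics/cd.png",cv2.resize(np.hstack([a,b]),None,fx=5,fy=5,interpolation=cv2.INTER_CUBIC))
E
```

```text
t 7.75 tcp [587.8  40.1 266.2] yaw 3.4 q [-0.04  0.41  1.6   0.    1.13 -0.1 ] F [ 0.5  0.2 -0.1] T [ 0.02 -0.01 -0.01] g 0.998
side yellow px 354.0 143.5 2 ang 183.0 proj 148
```

View pics/cd.png

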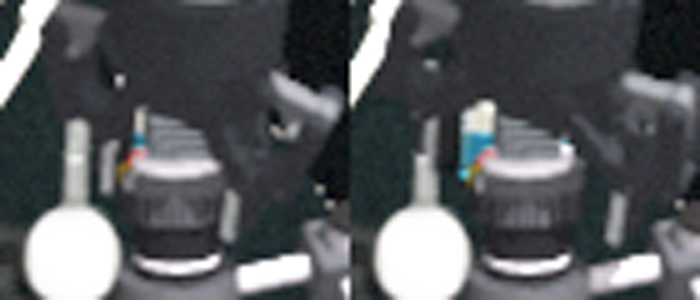

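Emit:
step_arm([
  [0,-0.02,0,0,0.085],
  [0,-0.04,0,0,0.085],
  [0,-0.05,0,0,0.085],
  [0,-0.02,0,0,0.085],
  [0.05,0,-0.01,0,0.085],
  [0.05,0,-0.01,0,0.085],
  [0.05,0,-0.01,0,0.085],
  [0.05,0,-0.01,0,0.085],
  [0.05,0,-0.01,0,0.085],
  [0.05,0,0,0,0.085],
])

```text
time: 8.85
tcp_pos: [555.1, -259.4, 396.7]
orientation: [-1.236, 1.165, -1.166]
ft_force: [0.8, 0.0, -0.2]
gripper_width: 1.0
```

```bash
python3 look.py e
python3 - <<'E'
from h import *
a=load("top_e")["img"][160:215,240:300,::-1];b=load("side_e")["img"][115:170,335:395,::-1]
cv2.imwrite("pics/e.png",cv2.resize(np.hstack([a,b]),None,fx=6.5,fy=6.5,interpolation=cv2.INTER_CUBIC))
Z=np.loadtxt("log.txt"); q=Z[:,:6];p=Z[:,6:]; rr=np.hypot(p[:,0],p[:,1])
s23=q[:,1]+q[:,2]
# planar: r^2=rp^2+off^2
from scipy.optimize import least_squares
def f(x,out=False):
    a0,L1,L2,h_,off,c2,c3=x
    rp=a0+L1*np.sin(q[:,1])+L2*np.sin(s23)+c2*np.cos(s23); z=h_+L1*np.cos(q[:,1])+L2*np.cos(s23)-c2*np.sin(s23)
    return np.r_[np.hypot(rp,off)-rr,z-p[:,2],0.001*c2,0.01*a0,.01*c3]
o=least_squares(f,[0,600,570,0,66,0,0]); print(o.x.round(1),o.fun.round(1))
E
```

```text
t 8.85 tcp [ 555.1 -259.4  396.7] yaw 3.4 q [-0.54  0.36  1.34  0.    1.45 -0.6 ] F [ 0.8  0.  -0.2] T [0.04 0.   0.  ] g 1.0
side yellow px 354.0 144.0 3 ang 189.0 proj 150
top yellow px 265.8 195.8 5 ang 175.0 proj 168
[-11.  595.3 410.  -66.2 121.6  43.6   0. ] [-0.2  1.   0.1 -1.4 -0.5  0.2  0.5  0.1  0.6  0.1 -0.6  0.2 -0.   0.
  0.   0.   0.   0.   0.   0.   0.  -0.2  0.  -0.1  0. ]
```

View pics/e.png

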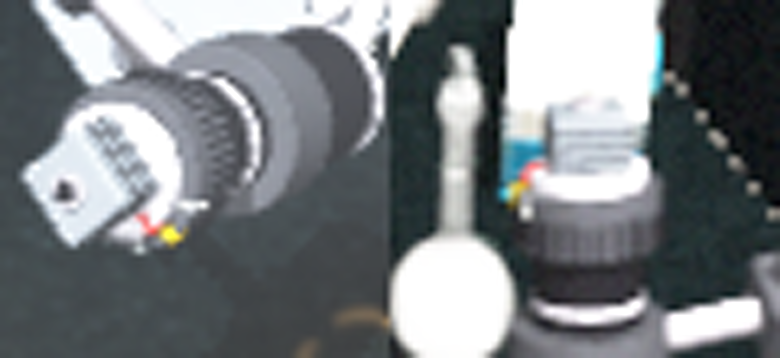

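Run:
```python
import numpy as np
a0,L1,L2,h,off,c=-11,595.3,410,-66.2,121.6,43.6
q2,q3=np.meshgrid(np.linspace(-.84,2.19,1500),np.linspace(.05,2.79,1500))
s=q2+q3; q5=np.pi-s
rp=a0+L1*np.sin(q2)+L2*np.sin(s)+c*np.cos(s); z=h+L1*np.cos(q2)+L2*np.cos(s)-c*np.sin(s); r=np.hypot(rp,off)
for Z in(5,20,50,100,200,300):
    m=(abs(z-Z)<2)&(q5>.06)&(q5<2.93)&(rp>0); i=np.argmin(np.where(m,r,9e9)); print(Z,r.flat[i].round(),"q",q2.flat[i].round(2),q3.flat[i].round(2),q5.flat[i].round(2))
```

```text
5 339.0 q 0.62 2.46 0.06
20 319.0 q 0.57 2.5 0.06
50 271.0 q 0.47 2.61 0.06
100 178.0 q 0.23 2.79 0.13
200 122.0 q -0.6 2.64 1.1
300 122.0 q -0.72 2.38 1.49
```

```bash
cat > prof.py <<'E'
from h import *
def prof(f,p,yaw):
    C=cloud(f)-np.array(p); a=np.radians(yaw); z=np.array([np.cos(a),np.sin(a),0]); x=np.array([np.sin(a),-np.cos(a),0])
    zt=C@z; xt=C@x; up=C[...,2]
    for u in range(0,130,8):
        m=(up>u)&(up<u+8)&(abs(xt)<48)&(abs(zt)<110)&(f["z_map"]>0)
        if m.sum()>2:
            m2=m&(abs(xt)<16)
            print(u,m.sum(),"z",zt[m].min().round(),zt[m].max().round(),"x",xt[m].min().round(),xt[m].max().round(),"thin z",(zt[m2].min().round(),zt[m2].max().round()) if m2.any() else None)
print("side1"); prof(load("side1"),(585.3,38.2,378.4),67.3)
print("side_e"); prof(load("side_e"),(555.1,-259.4,396.7),3.4)
E
python3 prof.py
```

```text
side1
8 8 z -50.0 43.0 x -11.0 7.0 thin z (np.float64(-50.0), np.float64(43.0))
16 42 z -56.0 53.0 x -10.0 11.0 thin z (np.float64(-56.0), np.float64(53.0))
24 52 z -58.0 55.0 x -14.0 10.0 thin z (np.float64(-58.0), np.float64(55.0))
32 60 z -58.0 55.0 x -12.0 11.0 thin z (np.float64(-58.0), np.float64(55.0))
40 50 z -59.0 54.0 x -12.0 11.0 thin z (np.float64(-59.0), np.float64(54.0))
48 38 z -58.0 52.0 x -12.0 11.0 thin z (np.float64(-58.0), np.float64(52.0))
56 65 z -75.0 72.0 x -2.0 13.0 thin z (np.float64(-75.0), np.float64(72.0))
64 170 z -76.0 71.0 x -11.0 16.0 thin z (np.float64(-76.0), np.float64(71.0))
72 141 z -75.0 72.0 x -14.0 17.0 thin z (np.float64(-75.0), np.float64(72.0))
80 148 z -74.0 71.0 x -13.0 18.0 thin z (np.float64(-74.0), np.float64(71.0))
88 129 z -73.0 68.0 x -13.0 19.0 thin z (np.float64(-73.0), np.float64(68.0))
96 159 z -73.0 68.0 x -11.0 20.0 thin z (np.float64(-73.0), np.float64(68.0))
104 149 z -71.0 66.0 x -13.0 20.0 thin z (np.float64(-71.0), np.float64(66.0))
112 216 z -70.0 66.0 x -14.0 14.0 thin z (np.float64(-70.0), np.float64(66.0))
120 37 z -6
[... 680 characters left out ...]

64 183 z -74.0 73.0 x -11.0 17.0 thin z (np.float64(-74.0), np.float64(73.0))
72 148 z -73.0 72.0 x -11.0 18.0 thin z (np.float64(-73.0), np.float64(72.0))
80 143 z -71.0 71.0 x -11.0 19.0 thin z (np.float64(-71.0), np.float64(71.0))
88 107 z -72.0 70.0 x -12.0 20.0 thin z (np.float64(-72.0), np.float64(70.0))
96 148 z -71.0 69.0 x -11.0 21.0 thin z (np.float64(-71.0), np.float64(69.0))
104 153 z -69.0 68.0 x -11.0 21.0 thin z (np.float64(-69.0), np.float64(68.0))
112 283 z -66.0 67.0 x -12.0 14.0 thin z (np.float64(-66.0), np.float64(67.0))
120 24 z 30.0 37.0 x -5.0 10.0 thin z (np.float64(30.0), np.float64(37.0))
128 97 z -23.0 37.0 x -16.0 38.0 thin z (np.float64(32.0), np.float64(37.0))
```

```bash
python3 - <<'E'
from h import *
for n,p,q1 in(("e",(555.1,-259.4,396.7),-.54),("d",(587.8,40.1,266.2),-.04),("a",(586.7,39.2,267.1),-.05)):
    X=[]
    for c in("top","side"):
        f=load(f"{c}_{n}"); C=cloud(f); X.append(C[(f["z_map"]>0)])
    X=np.vstack(X)-np.array(p); ra=X[:,0]*np.cos(q1)+X[:,1]*np.sin(q1); la=-X[:,0]*np.sin(q1)+X[:,1]*np.cos(q1)
    print(n)
    for u in range(64,420,24):
        m=(X[:,2]>u)&(X[:,2]<u+24)&(ra>-160)&(ra<160)&(abs(la)<190)
        if m.sum()>5: print(u,m.sum(),"radial",np.percentile(ra[m],[0,5,95,100]).round(),"lateral",np.percentile(la[m],[0,5,95,100]).round())
E
python3 - <<'E'
import sys; sys.path.insert(0,'.')
from h import *
for n in("top0","side0"):
    f=load(""+n); C=cloud(f); d=np.hypot(C[...,0]-428,C[...,1]+71)
    for z in range(60,150,8):
        m=(abs(C[...,2]-z)<4)&(d<45)
        if m.sum()>3: print(n,z,m.sum(),np.percentile(d[m],[5,50,95]).round())
E
```

```text
e
64 597 radial [-61. -51.  63.  66.] lateral [-52. -47.  44.  49.]
88 485 radial [-52. -47.  61.  64.] lateral [-51. -47.  43.  49.]
112 465 radial [-48. -43.  57.  62.] lateral [-48. -40.  41.  47.]
136 451 radial [-32.   7.  37.  38.] lateral [-39. -36.  26.  33.]
160 486 radial [-33.   7.  37.  38.] lateral [-39. -36.  25.  34.]
184 521 radial [-37. -36.  40.  41.] lateral [-41. -37.  27.  36.]
208 1286 radial [-115.  -95.   38.   41.] lateral [-63. -49.  57.  61.]
232 2886 radial [-159. -102.   45.   51.] lateral [-68. -54.  61.  62.]
256 6162 radial [-160. -105.   44.   50.] lateral [-68. -55.  60.  63.]
280 19643 radial [-160. -123.   33.   44.] lateral [-67. -59.  57.  63.]
304 16339 radial [-160. -152.  -39.    5.] lateral [-65. -58.  52.  60.]
328 1058 radial [-160. -159. -142. -111.] lateral [-33. -22.  17.  26.]
d
64 1011 radial [-73. -61. 153. 160.] lateral [-22. -19. 185. 190.]
88 1926 radial [-70. -39. 157. 160.] lateral [-23. -18. 188. 190.]
112 367 radial [-70. -64.  63. 157.] lateral [-39. -34.  11. 168.]
136 292 radial [-36. -26.  35.  36.] lateral [-41. -39.  -3. 
[... 1617 characters left out ...]
ial [-160. -148.  -88.  -83.] lateral [-61. -54.  38.  57.]
376 3079 radial [-160. -159. -129. -122.] lateral [-55. -43.  37.  51.]
400 25 radial [-160. -160. -158. -157.] lateral [-17. -15.  10.  11.]
top0 76 8 [30. 31. 31.]
top0 92 26 [29. 30. 32.]
top0 100 55 [27. 29. 30.]
top0 108 102 [23. 26. 28.]
top0 116 86 [19. 22. 24.]
top0 124 9 [17. 18. 19.]
top0 132 13 [ 6. 18. 18.]
top0 140 170 [ 4. 13. 18.]
side0 60 34 [26. 28. 31.]
side0 68 30 [26. 27. 31.]
side0 76 32 [26. 28. 31.]
side0 84 37 [26. 28. 31.]
side0 92 38 [25. 27. 31.]
side0 100 55 [23. 26. 30.]
side0 108 72 [21. 24. 29.]
side0 116 78 [16. 20. 24.]
side0 124 30 [14. 16. 20.]
side0 132 25 [13. 15. 19.]
side0 140 137 [ 5. 13. 19.]
```

```bash
cat > clr.py <<'E'
from h import *
a=np.radians(35); ax=np.array([0,np.sin(a),np.cos(a)]); e1=np.array([1,0,0]); e2=np.array([0,np.cos(a),-np.sin(a)])
rc=np.array([0,110,281.]); L=np.linalg.norm(rc-[0,46,190])
pts=[]
for s_ in np.arange(-L,43,3):
    R_=27 if s_<-88 else 30 if s_<-41 else 21 if s_<-11 else 27 if s_<11 else 21
    for A in np.arange(0,2*np.pi,.15): pts.append(rc+s_*ax+R_*(np.cos(A)*e1+np.sin(A)*e2))
P=S(pts)
def clear(tx,ty,tz):
    q1=np.arctan2(ty,tx)-np.arcsin(66/np.hypot(tx,ty)); d=P-[tx,ty,tz]
    ra=d[:,0]*np.cos(q1)+d[:,1]*np.sin(q1); la=-d[:,0]*np.sin(q1)+d[:,1]*np.cos(q1)
    b=np.hypot(np.maximum(np.hypot(ra,la)-40,0),np.maximum(np.maximum(118-d[:,2],d[:,2]-210),0))
    t=np.hypot(np.maximum(np.hypot(ra,d[:,2]-262)-56,0),np.maximum(np.maximum(-70-la,la-63),0))
    bx=np.linalg.norm(np.maximum(np.c_[-110-ra,ra-50,-70-la,la-63,225-d[:,2]].reshape(-1,5),0),axis=1)
    return b.min().round(1),t.min().round(1),bx.min().round(1)
E
python3 - <<'E'
from clr import *
for b in(0,15,25,30,35,40):
    w_=YAW+np.radians(b); t=SEAT-41*np.array([np.cos(w_),np.sin(w_)]); print(b,t.round(),np.degrees(w_).round(),"body,tube,box",clear(*t,25))
print("P0",clear(574,-118,25), clear(590,-178,25))
E
```

```text
0 [615. -76.] 35.0 body,tube,box (np.float64(0.0), np.float64(0.0), np.float64(0.0))
15 [622. -84.] 50.0 body,tube,box (np.float64(5.6), np.float64(0.0), np.float64(0.0))
25 [628. -88.] 60.0 body,tube,box (np.float64(10.3), np.float64(0.0), np.float64(1.8))
30 [631. -90.] 65.0 body,tube,box (np.float64(12.4), np.float64(1.8), np.float64(2.3))
35 [635. -91.] 70.0 body,tube,box (np.float64(14.4), np.float64(3.6), np.float64(2.7))
40 [638. -93.] 75.0 body,tube,box (np.float64(16.3), np.float64(5.2), np.float64(2.9))
P0 (np.float64(48.1), np.float64(32.3), np.float64(39.5)) (np.float64(101.6), np.float64(82.8), np.float64(84.6))
```

Emit:
step_arm([
  [0,0,0,-1,0.022],
  [0,0,0,-1,0.022],
  [0,0,0,-1,0.022],
  [0,0,0,-1,0.022],
  [0,0,0,-1,0.022],
  [0,0,0,-1,0.022],
  [0,0,0,-1,0.022],
  [0,0,0,-1,0.022],
  [0,0,0,-0.6,0.022],
])

```text
time: 9.85
tcp_pos: [556.2, -257.0, 396.2]
orientation: [-1.557, 0.24, -0.24]
ft_force: [-0.1, -0.0, -0.4]
gripper_width: 0.258
```

Emit:
step_arm([
  [-0.039,0.01,0.023,0,0.022],
  [-0.039,0.02,0.023,0,0.022],
  [-0.039,0.02,0.023,0,0.022],
  [-0.039,0.02,0.023,0,0.022],
  [-0.039,0.02,0.023,0,0.022],
  [-0.039,0.01,0.023,0,0.022],
  [0,0,0,0,0.022],
])

```text
time: 10.55
tcp_pos: [371.8, -51.3, 295.4]
orientation: [-1.556, 0.244, -0.24]
ft_force: [0.2, -0.0, -0.0]
gripper_width: 0.258
```

Run:
```python
from h import *
st([375,-54,25])
from bench import optics
from prof import prof
f=optics.grab_frame("side"); p,M=st(); print("side"); prof(f,p,np.degrees(np.arctan2(M[1,2],M[0,2])))
np.savez("side_f.npz",**f)
```

```text
t 10.55 tcp [371.8 -51.3 295.4] yaw 72.3 q [-0.31  0.05  2.01  0.    1.08 -1.58] F [ 0.2 -0.  -0. ] T [-0.03  0.03  0.05] g 0.258
tool delta mm [  4.6 270.4  -1.7]
side1
8 8 z -50.0 43.0 x -11.0 7.0 thin z (np.float64(-50.0), np.float64(43.0))
16 42 z -56.0 53.0 x -10.0 11.0 thin z (np.float64(-56.0), np.float64(53.0))
24 52 z -58.0 55.0 x -14.0 10.0 thin z (np.float64(-58.0), np.float64(55.0))
32 60 z -58.0 55.0 x -12.0 11.0 thin z (np.float64(-58.0), np.float64(55.0))
40 50 z -59.0 54.0 x -12.0 11.0 thin z (np.float64(-59.0), np.float64(54.0))
48 38 z -58.0 52.0 x -12.0 11.0 thin z (np.float64(-58.0), np.float64(52.0))
56 65 z -75.0 72.0 x -2.0 13.0 thin z (np.float64(-75.0), np.float64(72.0))
64 170 z -76.0 71.0 x -11.0 16.0 thin z (np.float64(-76.0), np.float64(71.0))
72 141 z -75.0 72.0 x -14.0 17.0 thin z (np.float64(-75.0), np.float64(72.0))
80 148 z -74.0 71.0 x -13.0 18.0 thin z (np.float64(-74.0), np.float64(71.0))
88 129 z -73.0 68.0 x -13.0 19.0 thin z (np.float64(-73.0), np.float64(68.0))
96 159 z -73.0 68.0 x -11.0 20.0 thin z (np.float64(-73.0), np.float64(68.0))
104 1
[... 2288 characters left out ...]
)
64 85 z -54.0 53.0 x -20.0 14.0 thin z (np.float64(-54.0), np.float64(53.0))
72 92 z -58.0 57.0 x -10.0 16.0 thin z (np.float64(-58.0), np.float64(57.0))
80 97 z -62.0 59.0 x -1.0 15.0 thin z (np.float64(-62.0), np.float64(59.0))
88 152 z -65.0 64.0 x -13.0 16.0 thin z (np.float64(-65.0), np.float64(64.0))
96 198 z -65.0 63.0 x -16.0 17.0 thin z (np.float64(-65.0), np.float64(63.0))
104 94 z -48.0 48.0 x -10.0 18.0 thin z (np.float64(-48.0), np.float64(48.0))
112 38 z -42.0 39.0 x -11.0 8.0 thin z (np.float64(-42.0), np.float64(39.0))
120 22 z -40.0 -9.0 x -10.0 31.0 thin z (np.float64(-40.0), np.float64(-31.0))
128 73 z -38.0 21.0 x -16.0 35.0 thin z (np.float64(-38.0), np.float64(-33.0))
```

Emit:
step_arm([
  [0.001,0.045,-0.001,0,0.022],
  [0,0.045,0,0,0.022],
  [0,0.045,0,0,0.022],
  [0,0.04,0,0,0.022],
  [0,0.03,0,0,0.022],
  [0,0.025,0,0,0.022],
  [0,0,0,0,0.022],
])

```text
time: 11.3
tcp_pos: [376.0, -55.9, 64.1]
orientation: [-1.556, 0.248, -0.241]
ft_force: [-1.1, 0.0, -0.2]
gripper_width: 0.257
```

Run:
```python
from h import *
st([375,-54,26])
```

```text
t 11.3 tcp [376.  -55.9  64.1] yaw 72.2 q [-0.32  0.48  2.3   0.    0.37 -1.58] F [-1.1  0.  -0.2] T [ 0.03 -0.04  0.01] g 0.257
tool delta mm [-1.4 38.1  1.5]
```

Emit:
step_arm([
  [0,0.015,0.001,0,0.022],
  [0,0.015,0,0,0.022],
  [0,0.008,0,0,0.022],
  [0,0,0,0,0.022],
])

```text
time: 11.7
tcp_pos: [376.9, -55.0, 28.3]
orientation: [-1.557, 0.244, -0.244]
ft_force: [0.3, -0.1, 0.0]
gripper_width: 0.259
```

Run:
```python
from h import *
from bench import optics
p,M=st([375,-54,26])
f=optics.grab_frame("side"); np.savez("side_g.npz",**f)
crop(f,"g",220,120,420,270,4); print(px(f,[[428,-71,0],[649,-53,0],[613,-130,0]]).round(1))
```

```text
t 11.7 tcp [376.9 -55.   28.3] yaw 72.2 q [-0.32  0.57  2.32  0.    0.25 -1.58] F [ 0.3 -0.1  0. ] T [-0.04  0.    0.01] g 0.259
tool delta mm [-2.1  2.3  0.3]
[[292.2 211.7]
 [362.2 241.5]
 [337.4 257.8]]
```

View pics/g.png

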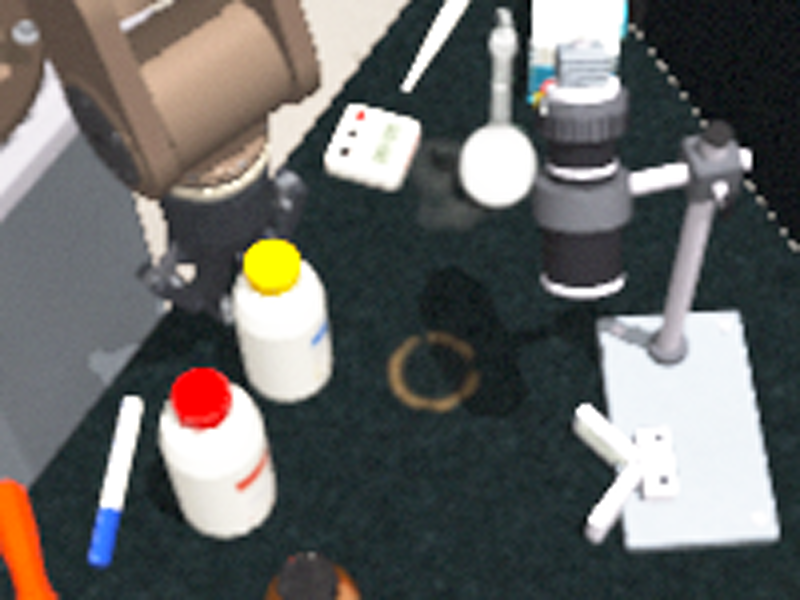

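Emit:
step_arm([
  [0.004,0.002,0,0,0.022],
  [0.004,0.001,0,0,0.022],
  [0.003,0,0,0,0.022],
  [0.003,0,0,0,0.022],
  [0.004,0,0,0,0.022],
  [0.006,0,0,0,0.022],
  [0.008,0,0,0,0.022],
  [0.008,0,0,0,0.022],
  [0.006,0,0,0,0.022],
  [0.004,0,0,0,0.022],
])

```text
time: 12.75
tcp_pos: [424.7, -70.3, 25.2]
orientation: [-1.557, 0.244, -0.244]
ft_force: [-1.5, 1.0, 0.5]
gripper_width: 0.258
```

```bash
cat > bot.py <<'E'
from h import *
from bench import optics
import sys
def cap():
    out=[]
    for c in("top","side"):
        f=optics.grab_frame(c); np.savez(f"{c}_{sys.argv[1]}.npz",**f); C=cloud(f); H=cv2.cvtColor(f["img"],cv2.COLOR_RGB2HSV)
        m=(H[...,0]>22)&(H[...,0]<35)&(H[...,1]>140)&(H[...,2]>120)&(C[...,2]<240)&(abs(C[...,0]-540)<200)&(C[...,1]<100)
        if m.sum()<10: print(c,"cap hidden",m.sum()); continue
        q=C[m&(C[...,2]>133)]; r_=C[m]
        print(c,"cap n",m.sum(),"top mean",q.mean(0).round(1),"bbox centre",((q.max(0)+q.min(0))/2).round(1),"ptp",np.ptp(q,axis=0).round(),"zmax",r_[:,2].max().round(1))
st(); cap()
E
python3 bot.py h
```

```text
t 12.75 tcp [424.7 -70.3  25.2] yaw 72.2 q [-0.32  0.6   2.21  0.    0.34 -1.58] F [-1.5  1.   0.5] T [ 0.07  0.22 -0.02] g 0.258
top cap n 137 top mean [474.  -87.9 141.1] bbox centre [473.7 -87.8 141. ] ptp [29. 32.  7.] zmax 144.6
side cap n 161 top mean [472.4 -89.2 142.1] bbox centre [471.3 -88.  140.6] ptp [34. 36. 13.] zmax 147.2
```

Run:
```python
from h import *
for n,c in(("side0",(428,-71)),("side_h",(473,-88))):
    f=load(n); C=cloud(f); I=f["img"].min(-1)
    for z in(10,25,40,55,70,85,100):
        m=(abs(C[...,2]-z)<6)&(np.hypot(C[...,0]-c[0],C[...,1]-c[1])<40)&(I>120)
        q=C[m]; print(n,z,m.sum(),(q.mean(0)[:2]-c).round(1),(q.min(0)[:2]-c).round(1),(q.max(0)[:2]-c).round(1))
f=load("side_h"); crop(f,"hh",250,140,350,240,6)
```

```text
side0 10 35 [ 13.9 -17.6] [-15.4 -36.7] [27.6  8.7]
side0 25 43 [ 12.3 -17.6] [-19. -31.] [28.4 10.9]
side0 40 44 [ 14.3 -15.3] [-16.4 -30.1] [28.1 15.7]
side0 55 48 [ 12.5 -18.6] [-18.9 -30.6] [28.5  7.3]
side0 70 40 [ 12.3 -18.8] [-15.  -29.4] [27.2  8.9]
side0 85 53 [ 13.6 -15.6] [-17.8 -30.3] [28.1 16.3]
side0 100 81 [  9.1 -15.2] [-25.4 -29.9] [26.3 21.3]
side_h 10 24 [  6.1 -12.4] [-17.9 -25.9] [16.7 12.7]
side_h 25 32 [  1.6 -15.1] [-28.7 -26.1] [18.4 11.9]
side_h 40 33 [  4.4 -15.2] [-26.4 -27.1] [19.3 10.5]
side_h 55 43 [  2.3 -16.8] [-28.8 -27.5] [21.3  9.7]
side_h 70 39 [  6.  -18.1] [-25.5 -28.3] [22.7  8.2]
side_h 85 43 [  7.3 -16.9] [-31.  -28.9] [23.6  9.1]
side_h 100 79 [  5.5 -14.9] [-32.4 -28.8] [23.9 26.4]
```

View pics/hh.png

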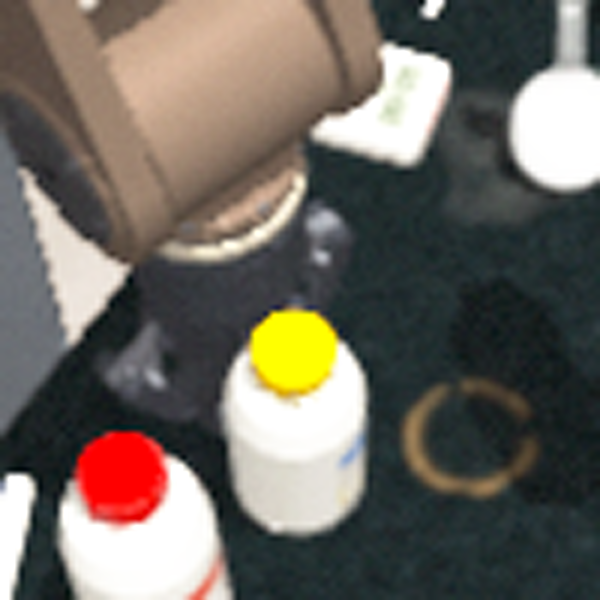

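Emit:
step_arm([
  [-0.004,0,0,0,0.022],
  [-0.006,0,0,0,0.022],
  [-0.01,0,0,0,0.022],
  [-0.01,0,0,0,0.022],
  [0,0,0,0,0.022],
])

```text
time: 13.35
tcp_pos: [393.8, -60.2, 25.3]
orientation: [-1.557, 0.245, -0.243]
ft_force: [0.2, 0.5, 0.1]
gripper_width: 0.257
```

```bash
sed -i '/^print("side/d' prof.py; sed -i '/^st(); cap()/d' bot.py; python3 - i <<'E'
from bot import *
st(); cap()
def tab(f,p,yaw):
    C=cloud(f)-np.array(p); a=np.radians(yaw); z=np.array([np.cos(a),np.sin(a),0]); x=np.array([np.sin(a),-np.cos(a),0])
    zt=C@z; xt=C@x; up=C[...,2]
    ed=[-80,-70,-60,-50,-40,-30,-20,-10,0,10,20,30,40,50,60,70,80]
    print("      "+" ".join(f"{e:4d}" for e in ed[:-1]))
    for u in range(40,136,8):
        row=[]
        for a_,b in zip(ed[:-1],ed[1:]):
            m=(up>u)&(up<u+8)&(abs(xt)<48)&(zt>=a_)&(zt<b)&(f["z_map"]>0); row.append(f"{xt[m].max():4.0f}" if m.sum() else "   .")
        print(f"{u:4d}  "+" ".join(row))
tab(load("side_e"),(555.1,-259.4,396.7),3.4)
tab(load("side_f"),(374.1,-52.8,296.3),72.3)
E
```

```text
t 13.35 tcp [393.8 -60.2  25.3] yaw 72.2 q [-0.32  0.58  2.28  0.    0.28 -1.58] F [0.2 0.5 0.1] T [ 0.04 -0.05 -0.01] g 0.257
top cap n 156 top mean [460.5 -81.9 139. ] bbox centre [460.2 -83.  138.3] ptp [32. 32.  7.] zmax 141.7
side cap n 164 top mean [460.2 -83.8 140.2] bbox centre [459.  -83.1 139.4] ptp [35. 37. 10.] zmax 144.1
       -80  -70  -60  -50  -40  -30  -20  -10    0   10   20   30   40   50   60   70
  40     .    .   11   12    .    .    .    .    .    .    .    .   12    9    .    .
  48     .    7    .   12    .    .    .    .    .    .    .    .   13    8    .    .
  56    14   12   14   13    .    .    .    .    .    .    .   12   14   14   12   13
  64    14   15   13   13   17    .    .    .    .    .    .   17   13   13   14   13
  72    13   13    .   17   18   17   11   11    .    .   17   18   15   12   13   13
  80    13   13    2   16   18   19    .   12    .   18   18   18   15   12   13   13
  88    13   14   10    .    .    .    .    .   20   20   18   17    .   13   13   11
  96    12   13   13    .    .    .    .    .   20   21   20   11    5   13 
[... 771 characters left out ...]
10    .    .
  72     .    .   10    9    .   14   14    7   14   16   13    6    9   11    .    .
  80     .    9   11    9    .   14   15    8   14   14    .    .   10    9    .    .
  88     .   10   11    9    7   14   16   14   16   16    7    6    8   10   10    .
  96     .    9   10    3    9   15   17   16   16   17   10    8    3    9    8    .
 104     .    .    .    8    8    9   17   17   15   18    .    9   -2    .    .    .
 112     .    .    .    7    8    8    .    .    .    .    .    6    .    .    .    .
 120     .    .    .    .   14    .    .   31    .    .    .    .    .    .    .    .
 128     .    .    .    .   17   27   32   35   35   32   26    .    .    .    .    .
```

Emit:
step_arm([
  [0,-0.01,-0.001,0,0.012],
  [0,0,0,0,0.012],
  [0.012,0,0,0,0.012],
  [0.008,0,0,0,0.012],
  [0.004,0,0,0,0.012],
  [0.004,0,0,0,0.012],
  [0.004,0,0,0,0.012],
  [0.005,0,0,0,0.012],
  [0.006,0,0,0,0.012],
  [0.006,0,0,0,0.012],
  [0.005,0,0,0,0.012],
  [0.003,0,0,0,0.012],
])

```text
time: 14.65
tcp_pos: [450.0, -79.4, 35.3]
orientation: [-1.557, 0.244, -0.244]
ft_force: [-0.5, 0.6, -0.1]
gripper_width: 0.143
```

```bash
cat >> bot.py <<'E'
def lean(n,c):
    f=load(n); C=cloud(f); I=f["img"].min(-1)
    for z in(15,40,70,88):
        m=(abs(C[...,2]-z)<6)&(np.hypot(C[...,0]-c[0],C[...,1]-c[1])<42)&(I>120)
        q=C[m]; print(n,z,m.sum(),"ymin",(np.percentile(q[:,1],3)-c[1]).round(1),"xmax",(np.percentile(q[:,0],97)-c[0]).round(1))
E
python3 - j <<'E'
from bot import *
st(); cap(); lean("side_i",(460,-83)); lean("side_j",(478,-89))
E
```

```text
t 14.65 tcp [450.  -79.4  35.3] yaw 72.2 q [-0.32  0.59  2.14  0.    0.41 -1.58] F [-0.5  0.6 -0.1] T [ 0.05  0.14 -0.04] g 0.143
top cap n 88 top mean [500.3 -96.3 140. ] bbox centre [499.1 -95.  140.4] ptp [22. 32.  8.] zmax 144.5
side cap n 166 top mean [494.1 -96.5 141.2] bbox centre [494.  -95.1 139.3] ptp [33. 37. 13.] zmax 145.7
side_i 15 43 ymin -29.7 xmax 29.3
side_i 40 44 ymin -30.3 xmax 29.5
side_i 70 43 ymin -30.2 xmax 29.3
side_i 88 57 ymin -29.8 xmax 29.1
side_j 15 37 ymin -34.0 xmax 38.5
side_j 40 40 ymin -34.2 xmax 40.0
side_j 70 36 ymin -35.0 xmax 41.0
side_j 88 25 ymin -35.6 xmax 41.6
```

Emit:
step_arm([
  [-0.006,0,0,0,0.012],
  [0,-0.003,0,0,0.012],
  [0.005,0,0,0,0.012],
  [0.005,0,0.0,0,0.012],
  [0.007,0,0.0005,0,0.012],
  [0.008,0,0.0005,0,0.012],
  [0.008,0,0.0005,0,0.012],
  [0.008,0,0.0005,0,0.012],
  [0.008,0,0.0005,0,0.012],
  [0.008,0,0,0,0.012],
  [0.006,0,0,0,0.012],
  [0.003,0,0,0,0.012],
])

```text
time: 15.95
tcp_pos: [508.0, -95.4, 38.2]
orientation: [-1.557, 0.244, -0.244]
ft_force: [-1.9, 0.2, 1.4]
gripper_width: 0.139
```

```bash
python3 - k <<'E'
from bot import *
st(); cap(); lean("side_k",(540,-110))
E
```

```text
t 15.95 tcp [508.  -95.4  38.2] yaw 72.2 q [-0.31  0.63  1.99  0.    0.52 -1.57] F [-1.9  0.2  1.4] T [0.1  0.23 0.  ] g 0.139
top cap hidden 6
side cap n 168 top mean [ 548.7 -111.1  140.8] bbox centre [ 547.9 -110.4  139.6] ptp [33. 35. 12.] zmax 145.6
side_k 15 30 ymin -29.2 xmax 34.8
side_k 40 38 ymin -29.7 xmax 35.4
side_k 70 43 ymin -30.1 xmax 36.6
side_k 88 49 ymin -30.3 xmax 36.7
```

Emit:
step_arm([
  [0.004,0,0,0,0.012],
  [0.007,0,0,0,0.012],
  [0.008,0,0,0,0.012],
  [0.008,0,0,0,0.012],
  [0.008,0,0,0,0.012],
  [0.008,0,0,0,0.012],
  [0.008,0,0,0,0.012],
  [0.008,0,0,0,0.012],
  [0.007,0,0,0,0.012],
  [0.004,0,0,0,0.012],
  [-0.006,0,0,0,0.012],
  [-0.01,0,0,0,0.012],
])

```text
time: 17.25
tcp_pos: [558.3, -111.6, 38.2]
orientation: [-1.557, 0.244, -0.244]
ft_force: [-0.7, -0.2, 0.3]
gripper_width: 0.139
```

```bash
python3 - l <<'E'
from bot import *
p,M=st(); cap(); lean("side_l",(613,-130))
b=np.array([613,-130])
for be in(60,65,70): u=np.array([np.cos(np.radians(be)),np.sin(np.radians(be))]); print(be,(SEAT-41*u).round(), (SEAT-95*u).round())
print("bearing to seat",np.degrees(np.arctan2(*(SEAT-b)[::-1])),np.hypot(*(SEAT-b)))
E
```

```text
t 17.25 tcp [ 558.3 -111.6   38.2] yaw 72.2 q [-0.31  0.67  1.86  0.    0.61 -1.57] F [-0.7 -0.2  0.3] T [ 0.04 -0.02  0.05] g 0.139
top cap n 13 top mean [ 626.3 -132.6  139.6] bbox centre [ 625.9 -132.2  139.3] ptp [ 5. 17.  5.] zmax 141.7
side cap n 185 top mean [ 612.5 -131.6  140.1] bbox centre [ 612.2 -130.3  138.8] ptp [37. 37. 11.] zmax 144.4
side_l 15 31 ymin -30.8 xmax 28.2
side_l 40 40 ymin -30.7 xmax 28.7
side_l 70 40 ymin -31.0 xmax 28.3
side_l 88 51 ymin -30.9 xmax 28.7
60 [628. -89.] [ 602. -135.]
65 [632. -90.] [ 609. -139.]
70 [635. -92.] [ 617. -142.]
bearing to seat 64.94238458169698 85.0
```

Emit:
step_arm([
  [0,-0.04,0,0,0.012],
  [0,-0.05,0,0,0.012],
  [0,-0.04,0,0,0.012],
  [0.025,0,-0.028,0,0.012],
  [0.025,0,-0.028,0,0.012],
  [0,0,0,1,0.012],
  [0,0,0,1,0.012],
  [0,0,0,1,0.012],
  [0,0,0,1,0.012],
  [0,0,0,1,0.012],
  [0,0,0,1,0.012],
  [0,0,0,1,0.012],
])

```text
time: 18.55
tcp_pos: [588.9, -180.2, 168.4]
orientation: [-1.327, 1.003, -1.003]
ft_force: [-0.6, 0.1, -0.2]
gripper_width: 0.139
```

Emit:
step_arm([
  [0,0,0,1,0.012],
  [0,0,0,1,0.012],
  [0,0,0,1,0.012],
  [0,0,0,1,0.012],
  [0,0,0,1,0.012],
  [0,0,0,0.15,0.012],
  [0,0,0,0,0.012],
])

```text
time: 19.25
tcp_pos: [589.1, -180.3, 168.4]
orientation: [-0.972, 1.521, -1.521]
ft_force: [0.3, -0.3, -0.8]
gripper_width: 0.142
```

```bash
python3 - m <<'E'
from bot import *
st([589,-181,38]); cap(); lean("side_m",(612,-131))
f=load("top_m"); C=cloud(f)
m=(C[...,2]>112)&(C[...,2]<135)&(np.hypot(C[...,0]-562,C[...,1]+239)<40); q=C[m]; print("amber",m.sum(),q.mean(0).round() if m.sum() else "")
E
```

```text
t 19.25 tcp [ 589.1 -180.3  168.4] yaw -24.9 q [-0.4   0.54  1.65  0.    0.95  0.03] F [ 0.3 -0.3 -0.8] T [-0.03 -0.01 -0.01] g 0.142
tool delta mm [  0.7 130.4   0.2]
top cap n 101 top mean [ 613.8 -124.6  139. ] bbox centre [ 612.4 -124.7  139. ] ptp [33. 22.  7.] zmax 142.7
side cap n 153 top mean [ 612.4 -128.7  140.5] bbox centre [ 612.1 -127.6  139.3] ptp [34. 32. 12.] zmax 145.1
side_m 15 34 ymin -30.3 xmax 29.4
side_m 40 41 ymin -29.2 xmax 29.7
side_m 70 33 ymin -29.7 xmax 29.7
side_m 88 49 ymin -29.9 xmax 29.7
amber 0
```

Emit:
step_arm([
  [0,0.04,0,0,0.012],
  [0,0.04,0,0,0.012],
  [0,0.03,0,0,0.012],
  [0,0.02,0,0,0.012],
  [0,0,0,0,0.012],
  [-0.006,0,0,0,0.012],
  [-0.004,0,0,0,0.012],
  [-0.004,0,0,0,0.012],
  [-0.005,0,0,0,0.012],
  [-0.007,0,0,0,0.012],
  [-0.007,0,0,0,0.012],
  [-0.003,0,0,0,0.012],
])

```text
time: 20.55
tcp_pos: [604.8, -147.0, 38.5]
orientation: [-0.97, 1.522, -1.523]
ft_force: [-1.4, -2.7, 2.0]
gripper_width: 0.141
```

```bash
python3 - n <<'E'
from bot import *
p,M=st(); cap(); lean("side_n",(622,-109))
E
```

```text
t 20.55 tcp [ 604.8 -147.    38.5] yaw -25.0 q [-0.34  0.72  1.72  0.    0.7   0.09] F [-1.4 -2.7  2. ] T [-0.27  0.1   0.01] g 0.141
top cap hidden 0
side cap n 52 top mean [ 632.3 -106.6  140.5] bbox centre [ 631.7 -106.2  140. ] ptp [13. 29.  9.] zmax 144.4
side_n 15 8 ymin -24.0 xmax 27.9
side_n 40 9 ymin -14.2 xmax 28.1
side_n 70 18 ymin -26.3 xmax 28.3
side_n 88 23 ymin -28.6 xmax 27.9
```

Emit:
step_arm([
  [-0.004,0,0,0,0.012],
  [-0.006,0,0,0,0.012],
  [-0.007,0,0,0,0.012],
  [-0.007,0,0,0,0.012],
  [-0.007,0,0,0,0.012],
  [-0.006,0,0,0,0.012],
  [-0.005,0,0,0,0.012],
  [-0.004,0,0,0,0.012],
  [-0.003,0,0,0,0.012],
])

```text
time: 21.55
tcp_pos: [625.3, -103.0, 38.3]
orientation: [-0.97, 1.523, -1.523]
ft_force: [-0.3, -1.6, 0.7]
gripper_width: 0.141
```

```bash
python3 - o <<'E'
from bot import *
from clr import clear
p,M=st(); cap(); lean("side_o",(642,-67)); print(clear(*p), "bottle est",(p[:2]+41.7*np.array([.4226,.906])).round(1))
from bench import r; print(r.get_state()["effort"].round(1))
E
```

```text
t 21.55 tcp [ 625.3 -103.    38.3] yaw -25.0 q [-0.27  0.73  1.69  0.    0.71  0.17] F [-0.3 -1.6  0.7] T [-0.16  0.16  0.03] g 0.141
top cap hidden 0
side cap n 39 top mean [654.9 -63.6 140.1] bbox centre [654.4 -63.1 139.4] ptp [11. 25. 10.] zmax 144.2
side_o 15 14 ymin -20.7 xmax 40.7
side_o 40 6 ymin -8.3 xmax 40.5
side_o 70 12 ymin -19.8 xmax 28.7
side_o 88 16 ymin -23.4 xmax 29.1
(np.float64(24.5), np.float64(18.5), np.float64(19.4)) bottle est [642.9 -65.2]
[  0.7 -68.7 -18.1   0.1   0.    0.1]
```

Emit:
step_arm([
  [-0.002,0,0,0,0.012],
  [-0.002,0,0,0,0.012],
  [-0.002,0,0,0,0.012],
  [-0.002,0,0,0,0.012],
  [-0.002,0,0,0,0.012],
  [0,0,0,0,0.012],
])

```text
time: 22.25
tcp_pos: [629.5, -94.0, 38.3]
orientation: [-0.97, 1.523, -1.523]
ft_force: [-1.0, -0.6, 0.5]
gripper_width: 0.138
```

Emit:
step_arm([
  [-0.001,0,0,0,0.012],
  [-0.001,0,0,0,0.012],
])

```text
time: 22.45
tcp_pos: [630.3, -92.5, 38.3]
orientation: [-0.97, 1.523, -1.523]
ft_force: [-0.1, -1.7, 0.7]
gripper_width: 0.139
```

Emit:
step_arm([
  [-0.001,0,0,0,0.012],
  [-0.001,0,0,0,0.012],
])

```text
time: 22.65
tcp_pos: [631.1, -90.6, 38.3]
orientation: [-0.97, 1.523, -1.523]
ft_force: [-1.1, 0.0, 0.5]
gripper_width: 0.144
```

Emit:
step_arm([
  [-0.001,0,0,0,0.012],
  [-0.001,0,0,0,0.012],
])

```text
time: 22.85
tcp_pos: [632.0, -88.8, 38.3]
orientation: [-0.97, 1.523, -1.523]
ft_force: [-0.4, -2.5, 2.8]
gripper_width: 0.14
```

Emit:
step_arm([
  [-0.001,0,0,0,0.012],
  [-0.001,0,0,0,0.012],
])

```text
time: 23.05
tcp_pos: [632.5, -87.0, 38.3]
orientation: [-0.971, 1.524, -1.523]
ft_force: [-3.6, -3.2, 3.3]
gripper_width: 0.14
```

```bash
python3 - p <<'E'
from bot import *
from clr import clear
p,M=st(); cap(); print(clear(*p), "bottle est",(p[:2]+41.7*np.array([.4226,.906])).round(1))
f=load("side_p"); crop(f,"p",330,150,430,270,5)
E
```

```text
t 23.05 tcp [632.5 -87.   38.3] yaw -25.0 q [-0.24  0.74  1.68 -0.    0.72  0.2 ] F [-3.6 -3.2  3.3] T [-0.39  0.64  0.07] g 0.14
top cap hidden 0
side cap n 29 top mean [662.  -48.1 139.9] bbox centre [662.1 -47.8 139.7] ptp [ 9. 22. 11.] zmax 145.3
(np.float64(9.6), np.float64(6.8), np.float64(5.4)) bottle est [650.1 -49.3]
```

View pics/p.png

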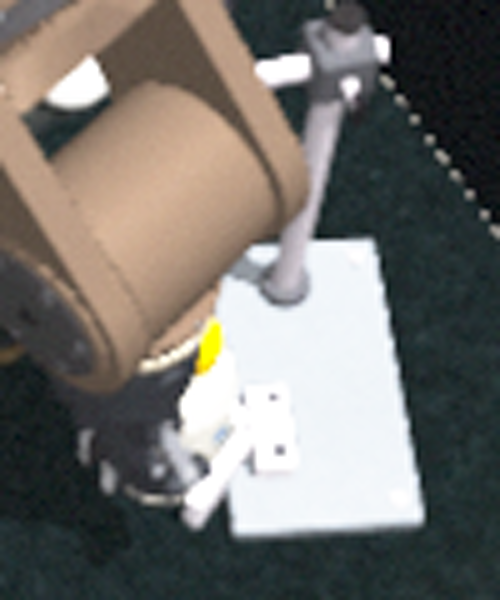

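Emit:
step_arm([
  [-0.001,0,0,0,0.012],
  [0,0,0,0,0.012],
])

```text
time: 23.35
tcp_pos: [632.9, -86.1, 38.2]
orientation: [-0.971, 1.524, -1.523]
ft_force: [-4.7, -2.6, 4.1]
gripper_width: 0.137
```

Emit:
step_arm([
  [-0.001,0,0,0,0.012],
  [0,0,0,0,0.012],
])

```text
time: 23.55
tcp_pos: [633.1, -85.6, 38.4]
orientation: [-0.971, 1.524, -1.523]
ft_force: [-5.9, -5.1, 4.7]
gripper_width: 0.141
```

Emit:
step_arm([
  [-0.001,0,0,0,0.012],
  [0,0,0,0,0.012],
])

```text
time: 23.75
tcp_pos: [633.2, -85.3, 38.5]
orientation: [-0.972, 1.524, -1.523]
ft_force: [-8.3, -9.7, 6.1]
gripper_width: 0.142
```

Emit:
step_arm([
  [0.002,0,0,0,0.012],
  [0.003,0,0,0,0.012],
  [0.006,0,0,0,0.012],
  [0.012,0,0,0,0.012],
  [0.03,0,0,0,0.012],
  [0.03,0,0,0,0.012],
  [0,-0.05,0,0,0.012],
  [0,-0.05,0,0,0.012],
  [0,-0.05,0,0,0.012],
  [0.04,0,0,0,0.012],
  [0.04,0,0,0,0.012],
  [0,0,0,0,0.012],
])

```text
time: 24.95
tcp_pos: [563.3, -235.9, 188.7]
orientation: [-0.968, 1.525, -1.527]
ft_force: [-0.2, 0.4, 0.2]
gripper_width: 0.14
```

```bash
python3 - q <<'E'
from bot import *
p,M=st(); cap(); lean("side_q",(649,-52)); lean("side0",(428,-71))
t=load("top_q");s=load("side_q")
for n,c in(("top0",(428,-71)),("top_q",(649,-52)),("side0",(428,-71)),("side_q",(649,-52))):
    f=load(n); C=cloud(f); H=cv2.cvtColor(f["img"],cv2.COLOR_RGB2HSV)
    m=(C[...,2]>104)&(C[...,2]<144)&(np.hypot(C[...,0]-c[0],C[...,1]-c[1])<40); q=C[m]; print(n,m.sum(),(q.mean(0)[:2]-c).round(1),(np.percentile(q,3,0)[:2]-c).round(1),(np.percentile(q,97,0)[:2]-c).round(1))
a=cv2.resize(s["img"][170:270,330:420,::-1],None,fx=4.4,fy=4.4,interpolation=cv2.INTER_CUBIC)
b=cv2.resize(t["img"][120:220,235:325,::-1],None,fx=4.4,fy=4.4,interpolation=cv2.INTER_CUBIC)
cv2.imwrite("pics/q.png",np.hstack([a,b]))
E
```

```text
t 24.95 tcp [ 563.3 -235.9  188.7] yaw -25.2 q [-0.5   0.51  1.64 -0.    0.98 -0.06] F [-0.2  0.4  0.2] T [ 0.01 -0.01 -0.  ] g 0.14
top cap n 147 top mean [647.7 -50.2 139.1] bbox centre [647.9 -50.6 140. ] ptp [30. 32.  9.] zmax 144.4
side cap n 167 top mean [647.1 -52.3 140.2] bbox centre [646.3 -51.5 139.1] ptp [36. 37. 11.] zmax 144.4
side_q 15 51 ymin -30.2 xmax 41.2
side_q 40 45 ymin -30.0 xmax 36.1
side_q 70 43 ymin -29.9 xmax 27.9
side_q 88 48 ymin -29.3 xmax 27.5
side0 15 35 ymin -29.6 xmax 26.9
side0 40 44 ymin -29.7 xmax 27.8
side0 70 40 ymin -29.3 xmax 26.9
side0 88 51 ymin -29.9 xmax 27.5
top0 380 [1.5 1.5] [-22.7 -21.8] [24.3 25.8]
top_q 349 [-3.4 -0.2] [-24.7 -22.9] [22.1 22.9]
side0 342 [ 2.4 -5.4] [-22.  -23.9] [21.5 17.1]
side_q 360 [-0.3 -6.5] [-26.  -24.7] [21.  15.6]
```

View pics/q.png

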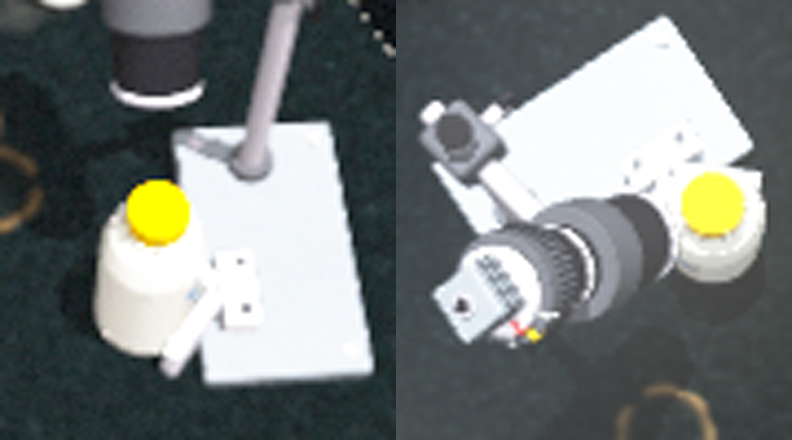

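Emit:
step_arm([
  [-0.04,0,0,0,0.012],
  [-0.04,0,0,0,0.012],
  [0,0.05,0,0,0.012],
  [0,0.05,0,0,0.012],
  [0,0.03,0,0,0.012],
  [0,0.017,0,0,0.012],
  [-0.025,0,0,0,0.012],
  [-0.025,0,0,0,0.012],
  [-0.014,0,0,0,0.012],
  [-0.006,0,0,0,0.012],
  [0,0,0,0,0.012],
])

```text
time: 26.15
tcp_pos: [628.7, -95.4, 41.3]
orientation: [-0.971, 1.522, -1.522]
ft_force: [-0.4, -0.0, 0.7]
gripper_width: 0.141
```

Run:
```python
from h import *
p,M=st([630,-89.2,41])
```

```text
t 26.15 tcp [628.7 -95.4  41.3] yaw -24.9 q [-0.25  0.73  1.68  0.    0.72  0.18] F [-0.4 -0.   0.7] T [ 0.    0.04 -0.04] g 0.141
tool delta mm [-6.1  0.3 -1.4]
```

Emit:
step_arm([
  [-0.002,0,-0.001,0,0.012],
  [-0.002,0,0,0,0.012],
  [-0.001,0,0,0,0.012],
  [0,0,0,0,0.012],
])

```text
time: 26.55
tcp_pos: [629.7, -91.4, 41.4]
orientation: [-0.97, 1.523, -1.523]
ft_force: [0.2, -0.1, -0.8]
gripper_width: 0.136
```

Emit:
step_arm([
  [-0.001,0,0,0,0.012],
  [0,0,0,0,0.012],
])

```text
time: 26.75
tcp_pos: [630.2, -90.3, 41.3]
orientation: [-0.97, 1.523, -1.523]
ft_force: [0.5, -0.2, -0.5]
gripper_width: 0.14
```

Emit:
step_arm([
  [-0.001,0,0,0,0.012],
  [0,0,0,0,0.012],
])

```text
time: 26.95
tcp_pos: [630.7, -89.2, 41.3]
orientation: [-0.97, 1.523, -1.523]
ft_force: [-0.5, 0.4, 0.0]
gripper_width: 0.14
```

Emit:
step_arm([
  [-0.001,0,0,0,0.012],
  [0,0,0,0,0.012],
])

```text
time: 27.15
tcp_pos: [631.1, -88.3, 41.3]
orientation: [-0.97, 1.523, -1.523]
ft_force: [0.1, 0.7, -0.2]
gripper_width: 0.14
```

Emit:
step_arm([
  [-0.001,0,0,0,0.012],
  [0,0,0,0,0.012],
])

```text
time: 27.35
tcp_pos: [631.5, -87.5, 41.3]
orientation: [-0.97, 1.523, -1.523]
ft_force: [0.2, -0.7, -0.6]
gripper_width: 0.137
```

Emit:
step_arm([
  [-0.001,0,0,0,0.012],
  [0,0,0,0,0.012],
])

```text
time: 27.55
tcp_pos: [631.9, -86.5, 41.3]
orientation: [-0.97, 1.523, -1.523]
ft_force: [-0.9, -0.4, -0.0]
gripper_width: 0.14
```

Emit:
step_arm([
  [-0.0005,0,0,0,0.012],
  [0,0,0,0,0.012],
])

```text
time: 27.75
tcp_pos: [632.2, -86.1, 41.3]
orientation: [-0.97, 1.523, -1.523]
ft_force: [-0.1, -0.7, 0.1]
gripper_width: 0.135
```

Emit:
step_arm([
  [-0.0005,0,0,0,0.012],
  [0,0,0,0,0.012],
])

```text
time: 27.95
tcp_pos: [632.3, -85.7, 41.3]
orientation: [-0.97, 1.523, -1.523]
ft_force: [-0.2, -1.0, 0.0]
gripper_width: 0.142
```

Emit:
step_arm([
  [-0.0005,0,0,0,0.012],
  [0,0,0,0,0.012],
])

```text
time: 28.15
tcp_pos: [632.5, -85.5, 41.4]
orientation: [-0.97, 1.523, -1.523]
ft_force: [-2.4, -2.6, 2.5]
gripper_width: 0.139
```

Emit:
step_arm([
  [-0.0005,0,0,0,0.012],
  [0,0,0,0,0.012],
])

```text
time: 28.35
tcp_pos: [632.6, -85.3, 41.5]
orientation: [-0.971, 1.523, -1.523]
ft_force: [-3.0, -5.9, 3.5]
gripper_width: 0.144
```

Emit:
step_arm([
  [-0.0005,0,0,0,0.012],
  [0,0,0,0,0.012],
])

```text
time: 28.55
tcp_pos: [632.7, -85.2, 41.6]
orientation: [-0.971, 1.523, -1.524]
ft_force: [-5.0, -8.1, 3.9]
gripper_width: 0.144
```

Emit:
step_arm([
  [-0.0005,0,0,0,0.012],
  [0,0,0,0,0.012],
])

```text
time: 28.75
tcp_pos: [632.7, -85.0, 41.6]
orientation: [-0.971, 1.523, -1.524]
ft_force: [-5.4, -10.4, 6.5]
gripper_width: 0.142
```

Emit:
step_arm([
  [0.001,0,0,0,0.012],
  [0.001,0,0,0,0.012],
  [0.002,0,0,0,0.012],
  [0.004,0,0,0,0.012],
  [0.015,0,0,0,0.012],
  [0.03,0,0,0,0.012],
  [0.03,0,0,0,0.012],
  [0,-0.05,0,0,0.012],
  [0,-0.05,0,0,0.012],
  [0,-0.05,0,0,0.012],
  [0.04,0,0,0,0.012],
  [0.04,0,0,0,0.012],
])

```text
time: 29.95
tcp_pos: [563.9, -232.6, 193.2]
orientation: [-0.969, 1.519, -1.524]
ft_force: [1.5, -0.6, -0.2]
gripper_width: 0.143
```

Emit:
step_arm([
  [0,-0.05,0,0,0.012],
  [0,-0.04,0,0,0.012],
  [0.03,0,-0.03,0,0.012],
  [0.03,0,-0.03,0,0.012],
  [0,0,0,0,0.012],
])

```text
time: 30.45
tcp_pos: [480.7, -262.0, 281.8]
orientation: [-0.969, 1.525, -1.525]
ft_force: [0.3, 0.3, -0.4]
gripper_width: 0.139
```

```bash
python3 - z <<'E'
from bot import *
st(); cap(); lean("side_z",(648,-52))
for nm,(x,y),z0 in(("red",(448,-176),110),("amber",(562,-240),105),("flask",(720,-293),20),("cyl",(481,140),20)):
    for c in("top","side"):
        o=[]
        for n in("0","_z"):
            C=cloud(load(c+n)); m=(C[...,2]>z0)&(C[...,2]<210)&(np.hypot(C[...,0]-x,C[...,1]-y)<40); q=C[m]; o.append((m.sum(),np.median(q,0).round(1) if m.any() else 0))
        print(nm,c,o)
for c in("side","top"):
    d=cv2.absdiff(load(c+"0")["img"],load(c+"_z")["img"]).max(-1)>60
    k,l,s,ce=cv2.connectedComponentsWithStats(cv2.morphologyEx(d.astype(np.uint8),cv2.MORPH_OPEN,np.ones((2,2))))
    print(c,[(tuple(ce[i].round()),int(s[i,4])) for i in range(1,k) if s[i,4]>6])
E
python3 look.py zz
```

```text
t 30.45 tcp [ 480.7 -262.   281.8] yaw -25.2 q [-0.62  0.33  1.68 -0.    1.13 -0.18] F [ 0.3  0.3 -0.4] T [-0.01 -0.01  0.02] g 0.139
top cap n 149 top mean [647.8 -50.2 139.3] bbox centre [647.9 -50.7 139.1] ptp [31. 32.  8.] zmax 143.1
side cap n 170 top mean [647.1 -52.4 140.1] bbox centre [646.2 -51.3 139.3] ptp [36. 35. 12.] zmax 145.4
side_z 15 48 ymin -30.1 xmax 40.8
side_z 40 45 ymin -30.4 xmax 31.7
side_z 70 41 ymin -29.8 xmax 28.4
side_z 88 48 ymin -29.4 xmax 28.4
red top [(np.int64(442), array([ 448. , -173.4,  125.8])), (np.int64(445), array([ 447.9, -173.2,  126. ]))]
red side [(np.int64(438), array([ 451.9, -184.6,  129. ])), (np.int64(388), array([ 454.6, -182.6,  131.4]))]
amber top [(np.int64(196), array([ 562.8, -237.7,  123.7])), (np.int64(195), array([ 562.7, -238.1,  123.9]))]
amber side [(np.int64(243), array([ 563.4, -242.9,  124.5])), (np.int64(246), array([ 563.1, -243.7,  124.5]))]
flask top [(np.int64(316), array([ 720.7, -298.9,  140.5])), (np.int64(313), array([ 721.3, -299.1,  140.7]))]
flask side [(np.int64(327), array([ 722.8, -308.4,  136.4])), (np.in
[... 2600 characters left out ...]
1.0)), 35), ((np.float64(444.0), np.float64(313.0)), 58), ((np.float64(463.0), np.float64(327.0)), 16), ((np.float64(472.0), np.float64(335.0)), 30), ((np.float64(477.0), np.float64(345.0)), 32), ((np.float64(10.0), np.float64(372.0)), 458), ((np.float64(222.0), np.float64(385.0)), 2004), ((np.float64(270.0), np.float64(366.0)), 12), ((np.float64(283.0), np.float64(375.0)), 305), ((np.float64(328.0), np.float64(384.0)), 8), ((np.float64(331.0), np.float64(390.0)), 8)]
t 30.55 tcp [ 483.7 -261.4  281.7] yaw -25.1 q [-0.62  0.33  1.68  0.    1.13 -0.18] F [-0.8 -0.5  0.2] T [-0.02  0.06 -0.02] g 0.14
side yellow px 354.0 144.0 3 ang 188.0 proj 150
top yellow px 265.8 195.8 6 ang 175.0 proj 168
```

```bash
python3 -c "
from bench import ticket; print(ticket.close_job())"
```

```text
the job is handed in; nothing more can be done
None
```

I set the iris to the yellow mark, slid the yellow-capped bottle into the V, then handed the job in at about 30.6 s of the 56 s.

- **Iris ring:** I turned it clockwise in two gripped strokes, about 60° from its start. The last pictures show the yellow mark on the red index. The offset between them was about (3.4, 1.8) px. A perfect match should give (2.6, 1.7) px, and one click off would be several pixels different.
- **Bottle:** It stands upright at about x 648, y −51 mm by the cameras, roughly 2 mm from where I fitted the seat. That difference is within the calibration error. A second gentle push met stiff resistance in a direction that loads both faces. The bottle did not move measurably (0.1 mm by camera).
- **Other objects:** The red and amber bottles and the flask show no movement beyond measuring noise. The side view of the red bottle shifted by about 3 mm only because the arm partly hid it. I did not measure the cylinder. The spot I checked under that name (481, 140) holds a different, 74 mm tall object. I saw nothing near the cylinder in the moves, but have no number for it.

**Not as asked:**
- My first push, with the fingertips 25 mm up, made the gripper's links touch the bottle's shoulder. It leaned about 5° until I backed off, when it settled upright again.
- I then pushed with the fingertips at 35–41 mm, a little above the recommended 35 mm. That kept the lean at about 1.5–2.6° where I could measure it. I could not measure it during the last centimetres into the V.
- At no point did the bottle fall or leave the bench.

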